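Scan the job label, then hold a globe lamp down in the sprung tester ring

ROBOT

A 6-joint arm with a two-finger parallel gripper is mounted at the origin on the work surface. World frame = base frame: x ahead of the robot, y to its left, z up, the work surface at z = 0. Lengths are in m, angles in rad, forces in N, time in s.
With the tool pointing down it reaches from about 0.3 to 1 m from the base axis. Payload 5.1 kg.
Tool frame: the origin (TCP) lies midway between the tips of the shut fingers; the grasp point (between the pads) lies 19 mm behind it; x points along the fingers, y is the direction in which the jaws open and shut, and the axes are right-handed (so a half turn about x gives the same grasp; the last joint's range is limited). The gripper opens to 95 mm and grips with 3 to 60 N. Pads are 20 mm wide; open, the fingers measure 119 mm over their backs; the gripper's body (75 mm by 180 mm) begins 59 mm behind the grasp point.
Start: joints at [-1.197, 0.124, 1.65, -0, 1.367, -0.083], TCP at [0.287, -0.583, 0.215] pointing down, gripper open.
Joint ranges: [-2.61, 2.61], [-1.02, 2.33], [0.03, 2.71], [-1.35, 4.49], [0.32, 2.68], [-2.91, 2.91]. Speed limits (rad/s): [2.57, 2.57, 3.14, 3.14, 3.14, 3.14].

INTERFACE

Orientations are given as a rotation vector (axis times angle).
In Python, from bench import * gives the robot as it stands. The module is installed in compiled form; this text tells all that it offers.
- The arm moves only by the shell command python3 -m handwheel 'ROWS' [OPENING] [FORCE]. ROWS is JSON, a list of rows, each a list of 6 numbers: the shift along the world's x, y, z each as a share of 80 cm, from -1 to 1, then the turn, a rotation vector about the world's x, y, z each as a share of pi/2 rad, from -1 to 1. A call has 1 to 5 rows; each row shifts and turns the pose as measured when the row begins; what a row does not reach is not made up. A row lasts 1/12 s, in which the tool goes at most 41.7 mm and 7.16 degrees, less where a joint would pass 70% of its speed; a pose out of reach is approached as far as the arm can. A call with a number of a shift or a turn outside -1 to 1 is refused whole. A call with a gripper value outside its range is refused whole. OPENING is the opening, from 0 (shut) to 1 (fully open), set as the call begins (- or left out, the last holds). The fingers move at their own pace and stop on an object; FORCE is the grip in N (left out, the last holds). Time passes only in rows, so rows that do not move let the fingers close. It gives the time, the measured TCP pose, the force and the opening at its end, in the units of the state.
- state(): the state, without advancing time (a new reading comes with each control period).
- read_camera(name): name is "side" or "top" or "wrist"; returns the picture (480x640x3 uint8, blue, green, red); there is no depth.
- get_calibration(name): a dict with "fov_y" (degrees; the focal length in pixels is half the picture's height over the tangent of half this angle, whatever the lens; pixels are square), "cx", "cy" (the principal point, pixels), "distortion" ([k1, k2, p1, p2, k3] as OpenCV has them; the pictures are not rectified), "R" (3x3) and "t" (3): a world point X has camera coordinates R X + t; the wrist camera has in their place "mount" (4x4, takes a point from camera to tool coordinates, whose origin is the TCP and whose axes are the tool frame's). Camera axes: x right, y down, z forward; pixel columns grow to the right and rows downward; lengths in m; the calibration is good to about 2 mm. A picture is of the moment at which its call begins: read the wrist's pose just before it. get_calibration takes no time and is no camera call.
- sign_off(): hands the job in, once; it reports no verdict.
The state is a dict: "clock": time; "q": joint angles; "qd": joint speeds; "joint_torque": joint torques, N m; "tool_pos": TCP position; "orientation": TCP orientation; "wrist_force": force on the tool from outside, world axes, zero at the start; "moment": the same for the moment, N m; "grip_width": opening from 0.0 (shut) to 1.0 (fully open).
Only numpy, scipy, OpenCV 4.12 (cv2) and the standard library are available. Lean on these libraries where they do the work, as an engineer would, in place of code of your own. Each camera call takes 0.05 s, during which the arm holds its last target.

TASK

Take the scanner wand from its tray, hold it still for two seconds square to the barcode label on the sloping card, its window about 7 cm away and looking at the middle of the label, and stand it back upright in its tray. Then take the round globe lamp by its neck or cap and press it gently, ball down and upright, into the sprung ring of the lamp tester until the ring is pushed well down, about 17 mm of its 22 mm travel. Finish while still gripping the lamp and holding the ring down; never ram the lamp, and leave the candle lamp in the rack alone.

Things in the scene. Friction and masses are not known exactly. Their poses are not given: they have to be found in the camera images.
- globe: Round globe lamp, 0.1 kg: opaque white ball 60 mm in diameter; straight round neck and metal cap, 27 mm in diameter, from 26 to 66 mm above the origin, then a tip up to 72 mm. Origin at the ball's centre, +z along the neck. Starts ball down in either seat of the rack, origin 55 mm above the bench. Grip neck and cap 30 to 66 mm above the origin. The other lamp is 94 mm away.
- candle: The other lamp, to be left alone in the rack: slim tapered candle lamp, 40 mm wide at its round lower end, metal cap 22 mm in diameter, up. Origin at the centre of its rounded lower end (radius 20 mm); +z up; its top is 64 mm above the origin.
- rack: Fixed plywood block 85 mm (x) by 190 mm (y) by 30 mm high with two 33 mm round holes at y = -47 and +47 mm, in which the lamps sit. Origin at the centre of its underside; long axis y.
- scanner: Scanner wand, 0.15 kg, standing on its window in its tray. Dark handle 34 (x) by 28 (y) mm, 36 to 130 mm above the origin (last 10 mm a cap 36 x 30 mm); grey head 50 (x) by 44 (y) by 36 mm below. Origin at the centre of the underside, which is the window; +z up the handle, it looks along -z. Grip the handle across y, 90 to 105 mm above the origin.
- scan_focus (a point): The point the scanner is looking at: 70 mm in front of its window, on its -z axis (before it is picked up this lies below the bench top).
- tray: Fixed shallow square tray for the scanner, 100 x 100 mm outside, rim 12 mm high and 4 mm thick, floor 4 mm thick. Origin at the centre of its underside, on the bench.
- label: Barcode label on the sloping job card holder: white, 40 (x) by 60 (y) mm, black bars, in the middle of a paper card 80 x 94 mm. Origin at the centre of its face, about 40 mm above the bench; +z is the outward normal, leaning 0.40 rad from vertical towards the robot's side (holder yawed up to 0.4 rad either way); y is level.
- tester: Fixed grey lamp tester, a box 130 x 130 mm and 55 mm high, with the sprung ring standing above the middle of its top. Origin at the centre of its underside.
- ring_seat (a point): Centre of the upper face of the tester's sprung metal ring (76 mm outside, hole 44 mm, 8 mm thick), which stays level and moves straight down with the ring; 89 mm above the bench when the ring is up. The globe's ball seats in the hole with its centre 20 mm above this point.
- ring (a joint): How far the ring is pressed down, m: 0 up, 0.022 at the hard stop. Spring: about 4.5 N to start it, rising 0.45 N per mm, so about 10 N at 12 mm and 14 N at 22 mm; it springs back when let go.
Not all that is in view belongs to the job. What is shaped like the part that bears label but blue is not meant.

How it is judged:
By the outcome, as a careful person would: the job done as asked, in the order asked, and still so for the second after the job is handed in, while the arm keeps its last pose, push and grip.
It also fails if it takes over 64 s, if anything falls off the work surface, if the arm or the gripper's body presses on something with over 40 N, if the wrist force passes 120 N, or if a joint passes its speed limit or range.

## Working session

There is one attempt and no reset: what is moved stays moved. The work goes in short steps, Python scripts to look and compute and a shell command to move; the robot and the scene stay as the last step left them, time stands still between calls to the robot, and variables do not carry over. Pictures are saved under pics/ and viewed, and the job is handed in when it is done.

```bash
mkdir -p pics; python3 - <<'E'
from bench import *
import cv2
s=state();print(s)
for n in("side","top","wrist"):
    im=read_camera(n);cv2.imwrite(f"pics/{n}0.png",im)
    print(n,get_calibration(n))
E
```

```text
{'clock': 0.0, 'q': array([-1.19655809e+00,  1.24491050e-01,  1.65161290e+00,  5.65961966e-06,
        1.36748213e+00, -8.25999326e-02]), 'qd': array([-4.43943560e-04,  8.95356035e-04,  4.39428455e-04,  5.58269767e-04,
       -2.41424224e-05, -5.18075046e-04]), 'joint_torque': array([ 6.17956739e-04, -4.17601347e+01, -3.59934747e+01,  7.74251064e-02,
        4.91449493e-02, -1.84520286e-04]), 'tool_pos': array([ 0.28647412, -0.58278391,  0.21343225]), 'orientation': array([ 1.96809043,  0.45959379, -1.9686647 ]), 'wrist_force': array([-0.6766263 , -0.31376845,  0.69803056]), 'moment': array([0.01746148, 0.03491669, 0.02920306]), 'grip_width': 1.0000748693070034}
side {'fov_y': 54.703023859309006, 'cx': 311.89934627504266, 'cy': 238.94132619762894, 'distortion': array([-0.11585349,  0.        ,  0.        ,  0.        ,  0.        ]), 'R': array([[-0.98150564, -0.19142061,  0.0021996 ],
       [-0.12563914,  0.63545803, -0.76184507],
       [ 0.14443509, -0.74803158, -0.64775555]]), 't': array([0.47413257, 0.07548619, 1.06924056])}
top {'fov_y': 51.11851180139003, 'cx': 326.8075745775904, 'cy': 243.33210975030613, 'distortion': array([-0.04960795,  0.        ,  0.        ,  0.        ,  0.        ]), 'R': array([[ 0.02331666, -0.99969604,  0.00801017],
       [-0.99770326, -0.02377838, -0.06342544],
       [ 0.06359663, -0.0065129 , -0.99795443]]), 't': array([0.00150466, 0.50993521, 1.10621117])}
wrist {'fov_y': 71.61254042464788, 'cx': 311.2359492506788, 'cy': 240.46863890217696, 'distortion': array([-0.06289035,  0.        ,  0.        ,  0.        ,  0.        ]), 'mount': array([[-2.38332729e-04, -2.42285539e-01,  9.70204958e-01,
        -1.69898771e-01],
       [ 9.99998919e-01,  1.34972777e-03,  5.82713979e-04,
        -5.09255194e-04],
       [-1.45069574e-03,  9.70204049e-01,  2.42284956e-01,
        -6.73979369e-02],
       [ 0.00000000e+00,  0.00000000e+00,  0.00000000e+00,
         1.00000000e+00]])}
```

View pics/top0.png

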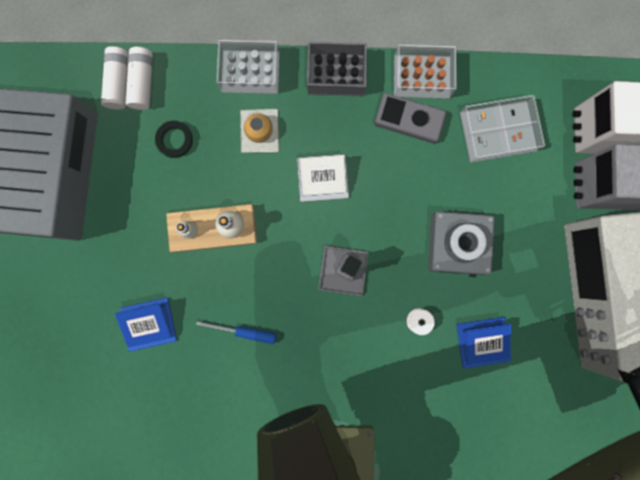

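View pics/side0.png

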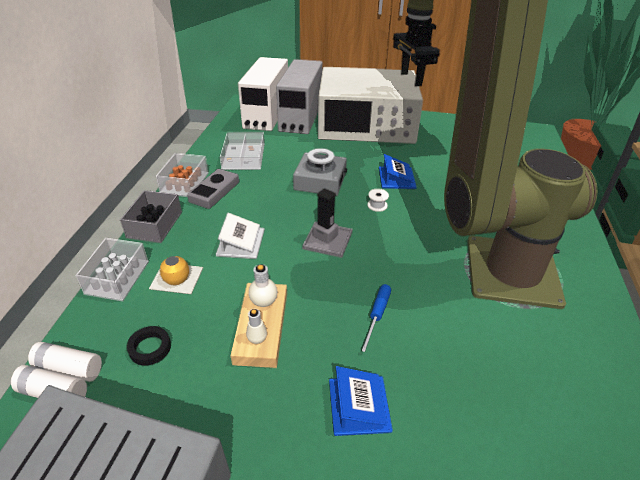

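View pics/wrist0.png

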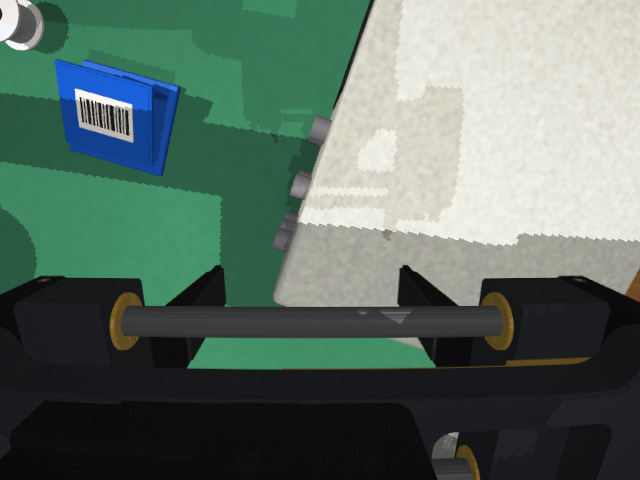

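The top view shows the white card at about (323,177), scanner and tray at (345,268), tester at (465,242), and rack at (211,228) with the globe at (228,222) and candle at (186,228). The blue holders are decoys. I'll zoom in for measurements.

```bash
cat > h.py <<'E'
import numpy as np, cv2
from scipy.spatial.transform import Rotation as Ro
from bench import *
def K(c):
    f=240/np.tan(np.radians(c["fov_y"])/2); return np.array([[f,0,c["cx"]],[0,f,c["cy"]],[0,0,1.]])
def pose(name,s=None):
    c=get_calibration(name)
    if name!="wrist": return c,c["R"],c["t"]
    s=s or state(); T=np.eye(4);T[:3,:3]=Ro.from_rotvec(s["orientation"]).as_matrix();T[:3,3]=s["tool_pos"]
    M=np.linalg.inv(T@c["mount"]); return c,M[:3,:3],M[:3,3]
def ray(name,uv,s=None):
    c,R,t=pose(name,s)
    p=cv2.undistortPoints(np.array([[uv]],float),K(c),c["distortion"])[0,0]
    d=R.T@np.array([p[0],p[1],1]);return -R.T@t,d/np.linalg.norm(d)
def plane(name,uv,z,s=None):
    o,d=ray(name,uv,s);return o+d*(z-o[2])/d[2]
def proj(name,X,s=None):
    c,R,t=pose(name,s)
    return cv2.projectPoints(np.array(X,float).reshape(-1,1,3),cv2.Rodrigues(R)[0],t,K(c),c["distortion"])[0][:,0]
def tri(rays):
    A=np.zeros((3,3));b=np.zeros(3)
    for o,d in rays:
        P=np.eye(3)-np.outer(d,d);A+=P;b+=P@o
    X=np.linalg.solve(A,b);return X,[round(1000*np.linalg.norm((np.eye(3)-np.outer(d,d))@(X-o)),1) for o,d in rays]
def crop(im,x,y,w,h,k,fn):
    cv2.imwrite(fn,cv2.resize(im[y:y+h,x:x+w],None,fx=k,fy=k,interpolation=cv2.INTER_CUBIC))
E
python3 - <<'E'
import cv2
from h import crop
t=cv2.imread("pics/top0.png");s=cv2.imread("pics/side0.png")
crop(t,160,140,200,160,4,"pics/ta.png");crop(t,420,190,100,100,6,"pics/tb.png")
crop(s,200,200,160,120,5,"pics/sa.png");crop(s,280,130,100,130,4,"pics/sb.png");crop(s,220,250,80,120,5,"pics/sc.png")
E
```

```text
(no output)
```

View pics/ta.png

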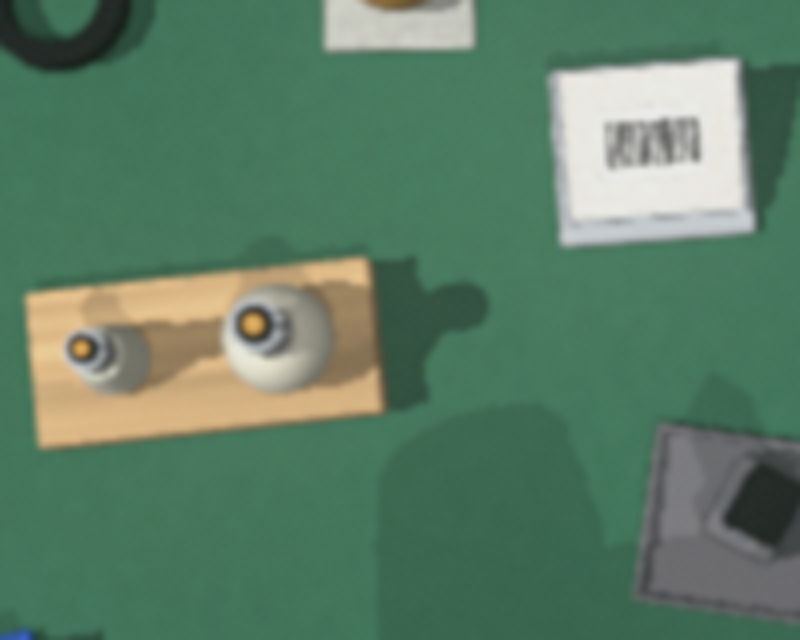

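View pics/tb.png

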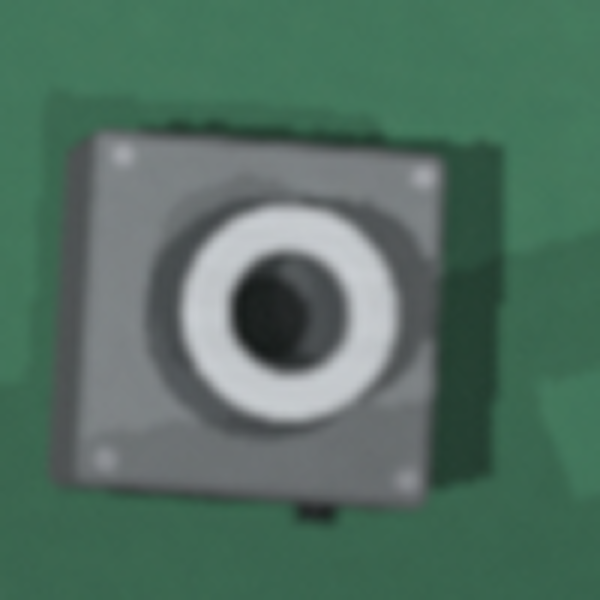

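View pics/sa.png

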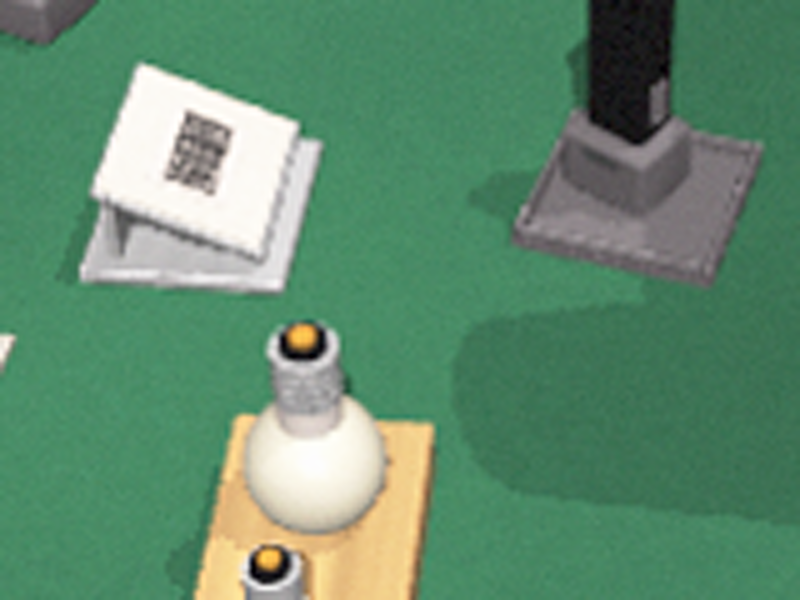

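View pics/sb.png

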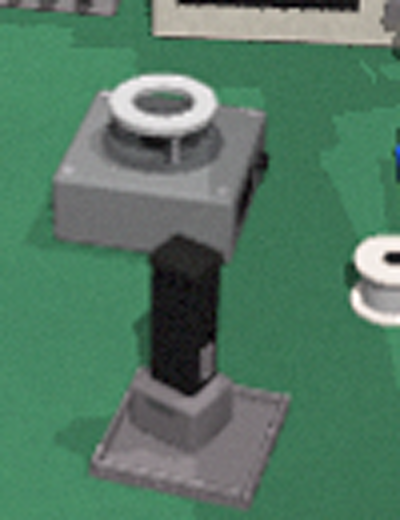

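View pics/sc.png

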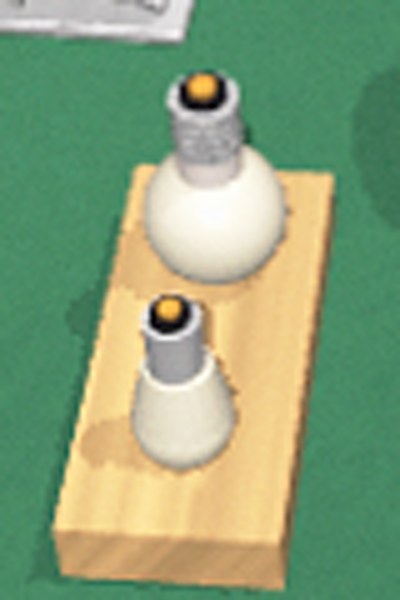

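```bash
python3 - <<'E'
from h import *
np.set_printoptions(precision=4,suppress=True)
s=state();print(Ro.from_rotvec(s["orientation"]).as_matrix())
ta=lambda x,y:(160+x/4,140+y/4)
tb=lambda x,y:(420+x/6,190+y/6)
sa=lambda x,y:(200+x/5,200+y/5)
sb=lambda x,y:(280+x/4,130+y/4)
sc=lambda x,y:(220+x/5,250+y/5)
for n,a,b in [("ring",tb(290,311),sb(163,104)),("globe ball",ta(277,338),sc(215,217)),("globe tip",ta(254,325),sc(204,85)),("candle tip",ta(82,348),sc(169,307)),
 ("cardTL",ta(552,72),sa(140,64)),("cardTR",ta(741,58),(200,200)),("label",ta(653,141),sa(201,152)),("scan head/handle top",ta(769,504),sb(186,250))]:
    print(n,tri([ray("top",a),ray("side",b)]))
print("ring@89",plane("top",tb(290,311),.089),plane("side",sb(163,104),.089))
print("scanner top",plane("top",ta(769,504),.134))
t=cv2.imread("pics/top0.png");crop(t,310,235,70,70,8,"pics/td.png")
E
```

```text
[[-0.0006  0.4411 -0.8975]
 [ 0.0015 -0.8975 -0.4411]
 [-1.     -0.0016 -0.0002]]
ring (array([ 0.5147, -0.2856,  0.083 ]), [np.float64(1.1), np.float64(1.1)])
globe ball (array([0.5421, 0.2261, 0.0525]), [np.float64(1.3), np.float64(1.3)])
globe tip (array([0.5416, 0.2242, 0.1254]), [np.float64(1.0), np.float64(1.0)])
candle tip (array([0.53  , 0.3176, 0.1034]), [np.float64(0.8), np.float64(0.8)])
cardTL (array([0.6669, 0.075 , 0.1296]), [np.float64(8.2), np.float64(8.2)])
cardTR (array([ 0.7275, -0.0101,  0.091 ]), [np.float64(34.2), np.float64(34.2)])
label (array([0.6572, 0.0246, 0.0387]), [np.float64(1.9), np.float64(1.9)])
scan head/handle top (array([ 0.4571, -0.0377,  0.1339]), [np.float64(1.0), np.float64(1.0)])
ring@89 [ 0.5154 -0.2837  0.089 ] [ 0.5118 -0.2757  0.089 ]
scanner top [ 0.4581 -0.0376  0.134 ]
```

View pics/td.png

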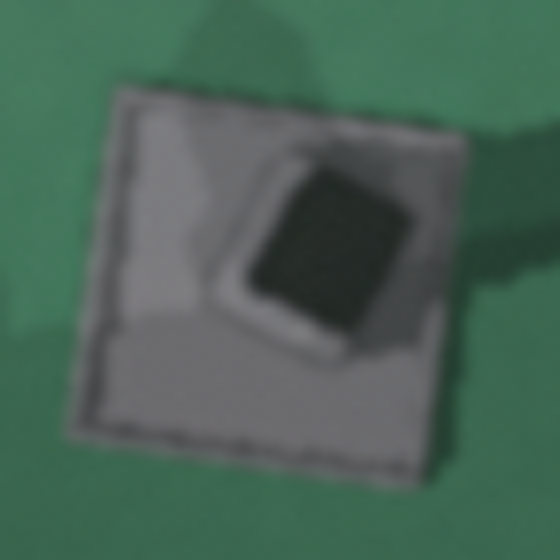

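Everything triangulates within about 2 mm: ring (0.515,-0.284), globe (0.542,0.225), label centre (0.657,0.025,0.039) and scanner (0.458,-0.038), whose yaw is about -28°. Moving over the scanner while turning about -54°.

```bash
python3 -m handwheel '[[0.015,0.048,0.004,0,0,-0.043],[0.015,0.048,0.004,0,0,-0.043],[0.015,0.048,0.004,0,0,-0.043],[0.015,0.048,0.004,0,0,-0.043],[0.015,0.048,0.004,0,0,-0.043]]'
```

```text
clock: 0.57
tool_pos: [0.3436, -0.389, 0.224]
orientation: [2.174, 0.111, -2.181]
wrist_force: [-0.1, -0.3, 0.5]
grip_width: 1.001
```

```bash
python3 -m handwheel '[[0.015,0.048,0.004,0,0,-0.043],[0.015,0.048,0.004,0,0,-0.043],[0.015,0.048,0.004,0,0,-0.043],[0.015,0.048,0.004,0,0,-0.043],[0.015,0.048,0.004,0,0,-0.043]]'; python3 -m handwheel '[[0.014,0.049,0.004,0,0,-0.045],[0.014,0.049,0.004,0,0,-0.045],[0.014,0.049,0.004,0,0,-0.045],[0.014,0.046,0.004,0,0,-0.045],[0,0,0,0,0,0]]'
python3 - <<'E'
from h import *
s=state();im=read_camera("wrist");cv2.imwrite("pics/w1.png",im)
print(Ro.from_rotvec(s["orientation"]).as_matrix().round(3),s["q"].round(2))
E
```

```text
clock: 0.98
tool_pos: [0.4023, -0.1895, 0.2386]
orientation: [-2.073, 0.266, 2.077]
wrist_force: [0.3, -0.4, 0.8]
grip_width: 1.002
clock: 1.4
tool_pos: [0.4466, -0.0247, 0.252]
orientation: [-1.902, 0.532, 1.898]
wrist_force: [-0.6, 0.1, -0.0]
grip_width: 1.003
[[ 0.006 -0.53  -0.848]
 [ 0.012 -0.848  0.53 ]
 [-1.    -0.014  0.002]] [-0.18 -0.37  2.04  0.01  1.47  1.94]
```

View pics/w1.png

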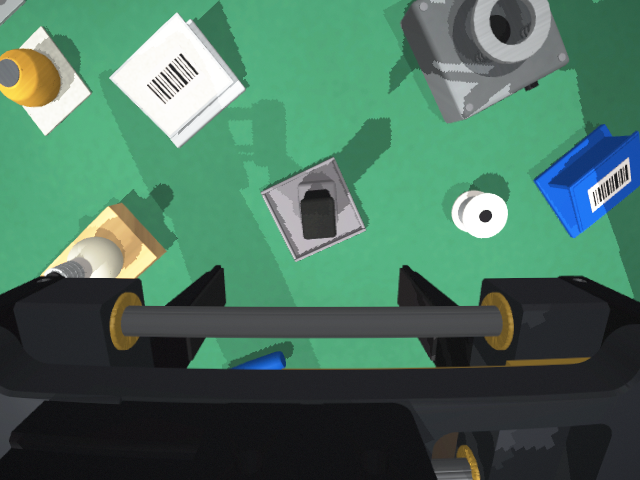

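The wrist view shows the scanner at (319,215), nearly square in the picture, with the card at (177,79), ring at (509,25) and globe at (90,255). Zooming in.

```bash
python3 - <<'E'
from h import *
t=cv2.imread("pics/w1.png")
crop(t,255,150,120,115,5,"pics/w1a.png");crop(t,100,5,150,145,4,"pics/w1b.png")
E
```

```text
(no output)
```

View pics/w1a.png

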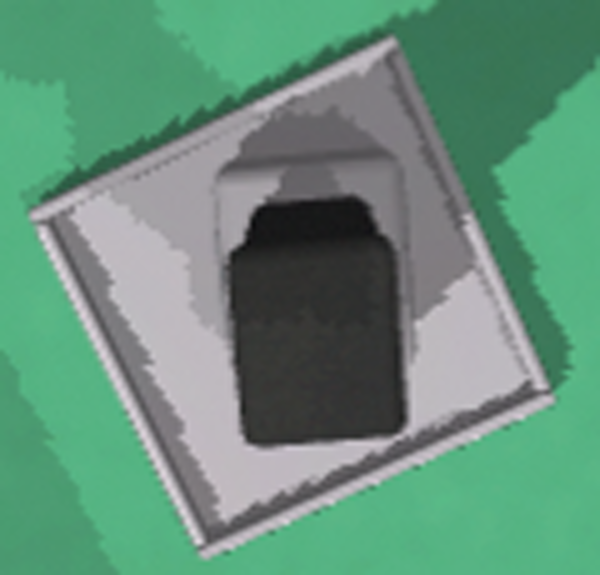

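View pics/w1b.png

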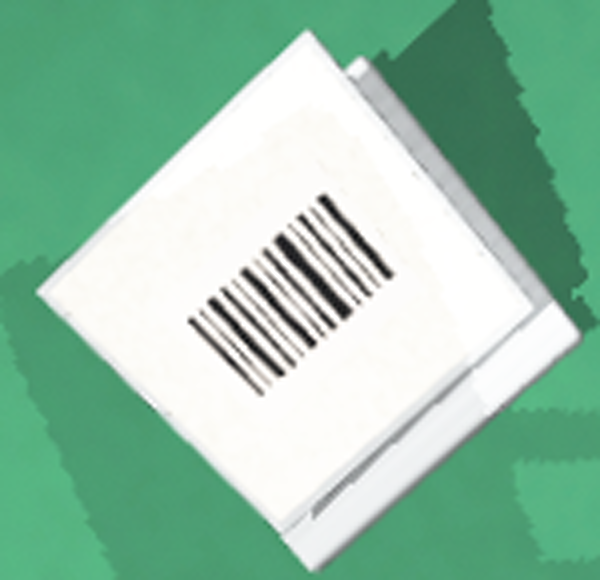

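```bash
cat > m1.py <<'E'
from h import *
from scipy.optimize import least_squares
np.set_printoptions(precision=4,suppress=True)
s=state()
wa=lambda x,y:(255+x/5,150+y/5)
wb=lambda x,y:(100+x/4,5+y/4)
c=[plane("wrist",wa(*p),.134,s) for p in[(232,252),(388,238),(408,432),(247,443)]]
for i in range(4):
    e=c[(i+1)%4]-c[i];print("edge",np.linalg.norm(e).round(4),np.degrees(np.arctan2(e[1],e[0])).round(1))
print("scanner centre wrist",np.mean(c,0))
tr=[plane("wrist",wa(*p),.012,s) for p in[(395,40),(550,400),(203,553),(35,217)]];print("tray centre",np.mean(tr,0))
for i in range(4):
    e=tr[(i+1)%4]-tr[i];print("tray",np.linalg.norm(e).round(4),np.degrees(np.arctan2(e[1],e[0])).round(1))
# card: four corners, plane with given lean, unknown yaw, position
px=[wb(308,30),wb(38,292),wb(283,533),wb(545,303)]  # far-right? order: FR? top=far, see below
# fit: corners of 80x94 card
def model(p):
    n=np.array([-np.sin(.4)*np.cos(p[3]),-np.sin(.4)*np.sin(p[3]),np.cos(.4)]);y=np.array([-np.sin(p[3]),np.cos(p[3]),0]);x=np.cross(y,n)
    C=p[:3];return [C+.04*x-.047*y,C+.04*x+.047*y,C-.04*x+.047*y,C-.04*x-.047*y]
f=lambda p:(proj("wrist",model(p),s)-np.array(px)).ravel()
r=least_squares(f,[.657,.025,.04,.05]);print("card",r.x,"yaw",np.degrees(r.x[3]),"res",r.fun)
bc=wb(292.5,295.5);print("bars",tri([ray("wrist",bc,s),ray("top",(160+653/4,140+141/4)),ray("side",(200+201/5,200+152/5))]))
print("bars at z",plane("wrist",bc,.04,s))
print("top z.04",plane("top",(160+653/4,140+141/4),.04),"side",plane("side",(240.2,230.4),.04))
for z in(.089,.085): print("ring",plane("wrist",(509,25),z,s))
E
python3 m1.py
```

```text
edge 0.0271 -116.6
edge 0.0347 154.9
edge 0.0287 62.3
edge 0.0341 -27.8
scanner centre wrist [ 0.4559 -0.0395  0.134 ]
tray centre [ 0.4469 -0.0287  0.012 ]
tray 0.097 172.7
tray 0.0968 82.9
tray 0.0954 -6.8
tray 0.0976 -96.1
card [0.646  0.0168 0.0609 0.1112] yaw 6.372299509739859 res [ 0.731  -0.937   0.078   0.3611  0.4828  0.2623 -1.3522  0.3897]
bars (array([0.6572, 0.0236, 0.0372]), [np.float64(1.3), np.float64(2.6), np.float64(1.4)])
bars at z [0.6552 0.0219 0.04  ]
top z.04 [0.6588 0.0251 0.04  ] side [0.6546 0.0261 0.04  ]
ring [ 0.5114 -0.2808  0.089 ]
ring [ 0.5115 -0.2835  0.085 ]
```

```bash
python3 -m handwheel '[[0.007,-0.009,-0.02,-0.004,0.002,0.03],[0.006,-0.008,-0.02,-0.004,0.002,0.03],[0,0,-0.02,0,0,0],[0,0,0,0,0,0]]'
python3 - <<'E'
from h import *
s=state();im=read_camera("wrist");cv2.imwrite("pics/w2.png",im)
print(s["tool_pos"],Ro.from_rotvec(s["orientation"]).as_matrix().round(4))
crop(im,200,120,200,150,4,"pics/w2a.png")
E
```

```text
clock: 1.78
tool_pos: [0.4563, -0.043, 0.2026]
orientation: [-1.972, 0.46, 1.971]
wrist_force: [0.3, 0.1, -1.1]
grip_width: 0.995
[ 0.45631537 -0.04299571  0.2026146 ] [[-7.00e-04 -4.38e-01 -8.99e-01]
 [-5.00e-03 -8.99e-01  4.38e-01]
 [-1.00e+00  4.80e-03 -1.50e-03]]
```

View pics/w2a.png

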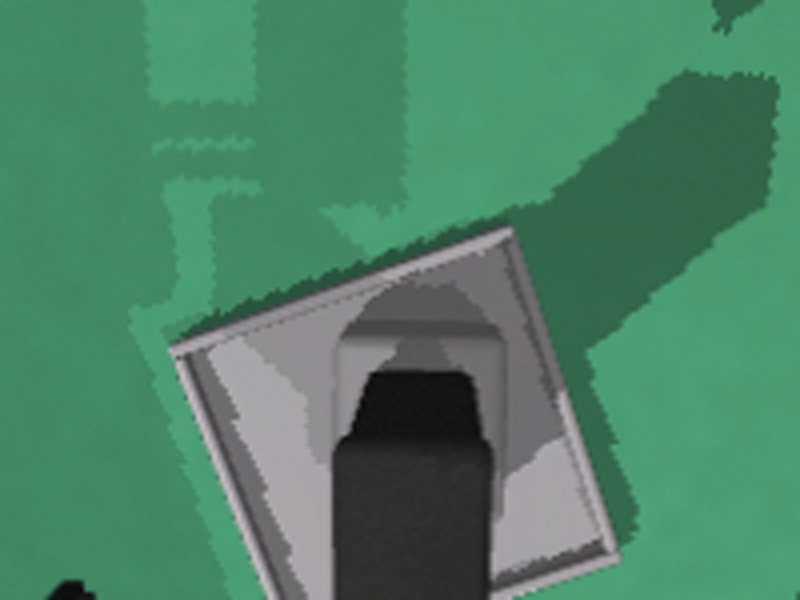

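Aligned in yaw and about 5 mm off laterally; correcting and descending.

```bash
python3 -m handwheel '[[0.002,0.007,-0.015,0.003,0,0],[0,0,-0.035,0,0,0],[0,0,-0.035,0,0,0],[0,0,-0.035,0,0,0],[0,0,-0.025,0,0,0]]';python3 -m handwheel '[[0,0,0,0,0,0]]'
python3 - <<'E'
from h import *
s=state();im=read_camera("wrist");cv2.imwrite("pics/w3.png",im)
print(s["tool_pos"],Ro.from_rotvec(s["orientation"]).as_matrix().round(4))
E
```

```text
clock: 2.25
tool_pos: [0.4646, -0.0412, 0.0934]
orientation: [-1.988, 0.458, 1.944]
wrist_force: [-0.4, 0.4, 0.1]
grip_width: 0.999
clock: 2.33
tool_pos: [0.4616, -0.0409, 0.0892]
orientation: [-1.98, 0.459, 1.951]
wrist_force: [-2.1, -0.4, -0.8]
grip_width: 1.001
[ 0.46158445 -0.04091576  0.08916691] [[ 0.0144 -0.4437 -0.896 ]
 [-0.0025 -0.8962  0.4437]
 [-0.9999 -0.0042 -0.014 ]]
```

View pics/w3.png

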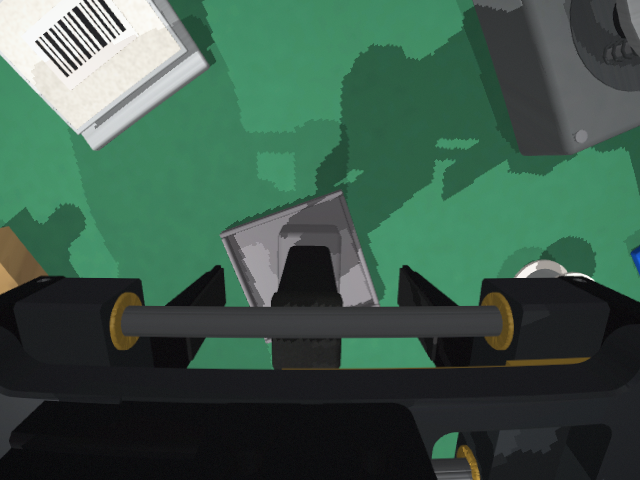

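```bash
python3 -m handwheel '[[-0.005,0.003,-0.007,0.0015,0.009,0],[0,0,0,0,0,0]]'
python3 - <<'E'
from h import *
s=state();print(s["tool_pos"],Ro.from_rotvec(s["orientation"]).as_matrix().round(4))
E
```

```text
clock: 2.55
tool_pos: [0.4598, -0.0392, 0.0875]
orientation: [-1.97, 0.461, 1.96]
wrist_force: [0.2, -0.1, -0.1]
grip_width: 1.002
[ 0.45981496 -0.03916613  0.08752971] [[ 4.700e-03 -4.445e-01 -8.958e-01]
 [-9.000e-04 -8.958e-01  4.445e-01]
 [-1.000e+00 -1.300e-03 -4.600e-03]]
```

```bash
python3 -m handwheel '[[-0.004,0.001,-0.009,0,0.004,0],[0,0,-0.003,0,0.0015,0],[0,0,0,0,0,0]]'; python3 -m handwheel '[[0,0,0,0,0,0],[0,0,0,0,0,0],[0,0,0,0,0,0],[0,0,0,0,0,0],[0,0,0,0,0,0]]' 0.2 35
python3 - <<'E'
from h import *
s=state();print(s["tool_pos"],Ro.from_rotvec(s["orientation"]).as_matrix().round(4))
E
```

```text
clock: 2.8
tool_pos: [0.4595, -0.0389, 0.0814]
orientation: [-1.969, 0.463, 1.963]
wrist_force: [0.4, -1.6, 0.3]
grip_width: 1.002
clock: 3.22
tool_pos: [0.4609, -0.039, 0.0834]
orientation: [-1.973, 0.462, 1.959]
wrist_force: [0.0, 0.3, 0.4]
grip_width: 0.703
[ 0.46088114 -0.03902754  0.08337002] [[ 0.0064 -0.4442 -0.8959]
 [-0.0031 -0.8959  0.4442]
 [-1.     -0.     -0.0071]]
```

```bash
python3 -m handwheel '[[-0.002,0,-0.002,0.002,0.004,0],[0,0,0,0,0,0],[0,0,0,0,0,0],[0,0,0,0,0,0],[0,0,0,0,0,0]]' 0.2 35;python3 -m handwheel '[[0,0,0,0,0,0],[0,0,0,0,0,0],[0,0,0,0,0,0]]'
python3 - <<'E'
from h import *
s=state();print(s["tool_pos"],Ro.from_rotvec(s["orientation"]).as_matrix().round(4))
E
```

```text
clock: 3.63
tool_pos: [0.4591, -0.0391, 0.0816]
orientation: [-1.965, 0.46, 1.966]
wrist_force: [-0.4, -0.5, -0.3]
grip_width: 0.356
clock: 3.88
tool_pos: [0.459, -0.039, 0.0814]
orientation: [-1.964, 0.46, 1.966]
wrist_force: [0.8, 0.2, 0.4]
grip_width: 0.294
[ 0.45899221 -0.03899801  0.08144276] [[-8.000e-04 -4.444e-01 -8.958e-01]
 [ 6.000e-04 -8.958e-01  4.444e-01]
 [-1.000e+00 -2.000e-04  1.000e-03]]
```

Grip is firm (27.9 mm). Lifting and looking.

```bash
python3 -m handwheel '[[0,0,0.015,0,0,0],[0,0,0.03,0,0,0],[0,0,0.04,0,0,0],[0,0,0.03,0,0,0],[0,0,0,0,0,0]]'
python3 - <<'E'
from h import *
s=state();im=read_camera("wrist");cv2.imwrite("pics/w4.png",im)
im2=read_camera("side");cv2.imwrite("pics/s4.png",im2);im2=read_camera("top");cv2.imwrite("pics/t4.png",im2)
np.save("s4.npy",np.r_[s["tool_pos"],s["orientation"]])
print(s["tool_pos"],Ro.from_rotvec(s["orientation"]).as_matrix().round(4))
E
```

```text
clock: 4.3
tool_pos: [0.4547, -0.0381, 0.1754]
orientation: [-1.955, 0.461, 1.976]
wrist_force: [2.2, -0.4, -1.3]
grip_width: 0.293
[ 0.45474348 -0.0381283   0.17540956] [[-0.01   -0.4443 -0.8958]
 [ 0.0024 -0.8959  0.4443]
 [-0.9999  0.0023  0.0101]]
```

View pics/w4.png

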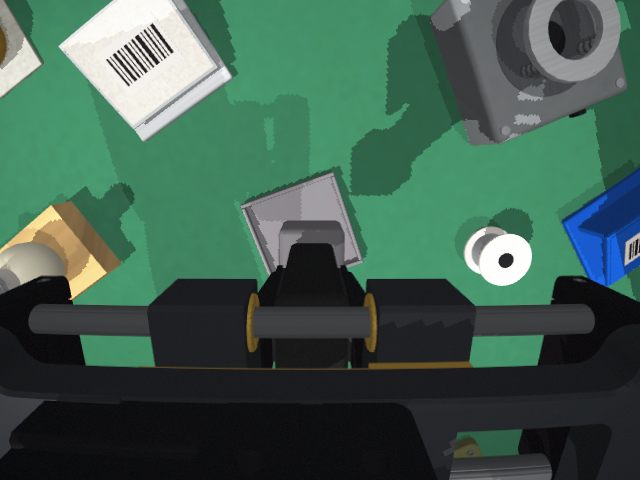

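View pics/s4.png

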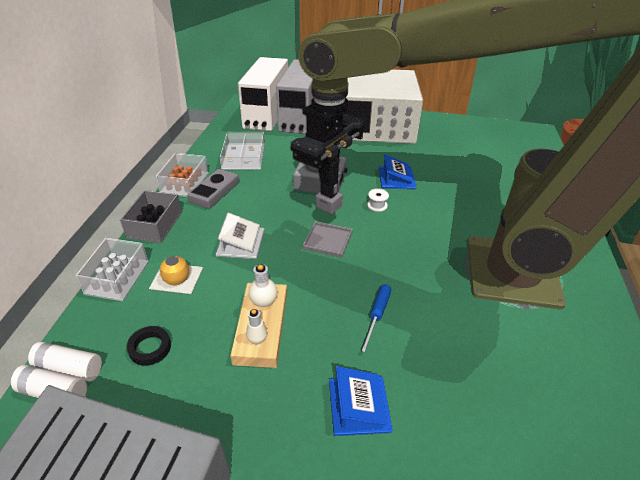

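```bash
python3 - <<'E'
from h import *
t=cv2.imread("pics/w4.png")
crop(t,250,200,120,100,6,"pics/w4a.png");crop(t,50,0,190,145,4,"pics/w4b.png")
t=cv2.imread("pics/s4.png");crop(t,280,100,100,160,4,"pics/s4a.png")
E
```

```text
(no output)
```

View pics/w4a.png

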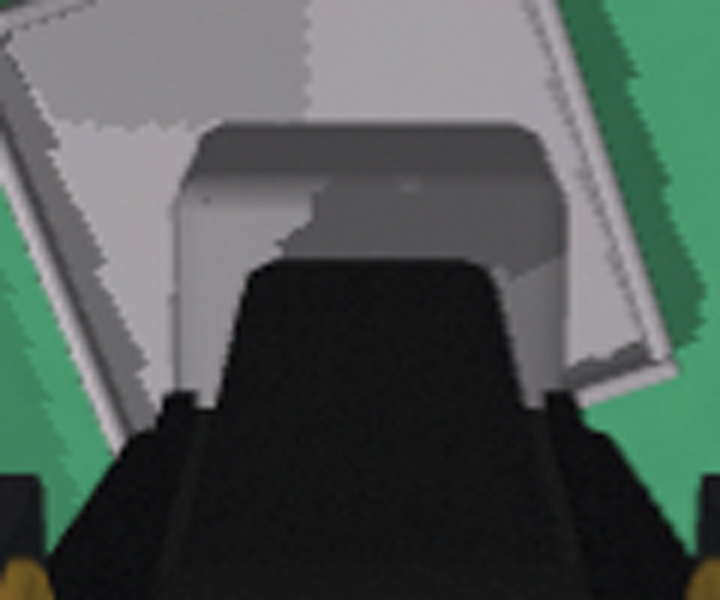

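View pics/w4b.png

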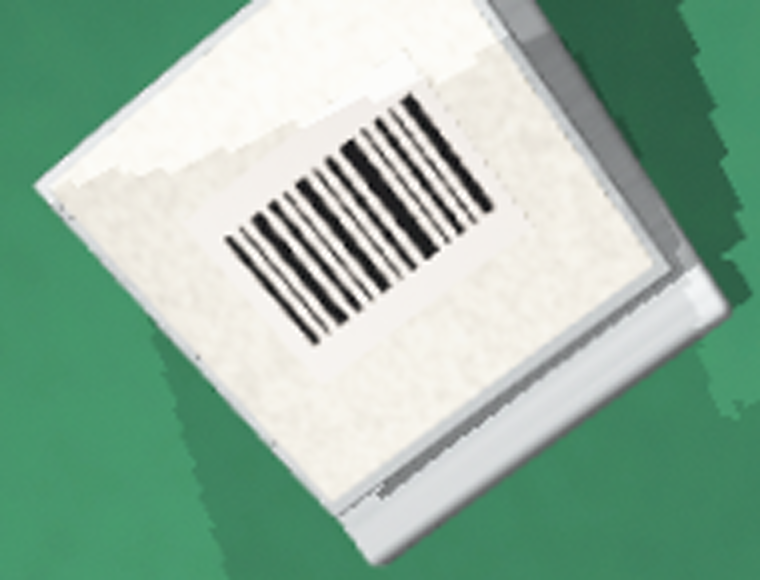

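View pics/s4a.png

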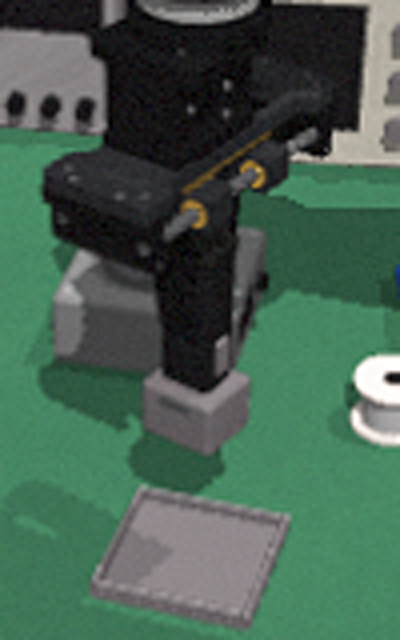

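```bash
cat > m2.py <<'E'
from h import *
np.set_printoptions(precision=4,suppress=True)
a=np.load("s4.npy");s={"tool_pos":a[:3],"orientation":a[3:]}
w=lambda p:(50+p[0]/4,p[1]/4)
A,B,C,D=[w(p) for p in[(228,238),(408,97),(493,208),(315,343)]]
# bars height ~26mm along slope? z halves
for (p,q,z) in((A,B,.045),(D,C,.035),(w((340,505)),w((660,268)),.024)):
    e=plane("wrist",p,z,s)-plane("wrist",q,z,s);print(np.linalg.norm(e),"yaw",np.degrees(np.arctan2(-e[0],e[1])))
ctr=np.linalg.solve(np.array([[C[0]-A[0],-(D[0]-B[0])],[C[1]-A[1],-(D[1]-B[1])]]),np.array([B[0]-A[0],B[1]-A[1]]))
c=np.array(A)+ctr[0]*(np.array(C)-np.array(A));print("c",c)
print(plane("wrist",c,.04,s),tri([ray("wrist",c,s),ray("top",(160+653/4,140+141/4)),ray("side",(240.2,230.4))]))
L=np.array([.6565,.0240,.0395]);psi=np.radians(6)
n=np.array([-np.sin(.4)*np.cos(psi),-np.sin(.4)*np.sin(psi),np.cos(.4)])
for p,q in((A,D),(B,C)):
    X=[]
    for u in(p,q):
        o,d=ray("wrist",u,s);X.append(o+d*((L-o)@n)/(d@n))
    e=X[0]-X[1];print("bar",np.linalg.norm(e),"yaw",np.degrees(np.arctan2(e[1],e[0])))
ct=[]
t=cv2.imread("pics/t4.png");crop(t,290,145,70,65,9,"pics/t4a.png")
E
python3 m2.py
```

```text
0.049109586544760844 yaw 5.701635262121741
0.04999904406916419 yaw 5.731400865352167
0.09325821003043111 yaw 6.046149486869972
c [140.09   55.754]
[0.6564 0.0249 0.04  ] (array([0.657 , 0.025 , 0.0391]), [np.float64(0.3), np.float64(1.9), np.float64(1.8)])
bar 0.02534788526142119 yaw 4.833043735908758
bar 0.025334283640239576 yaw 6.96582035221663
```

View pics/t4a.png

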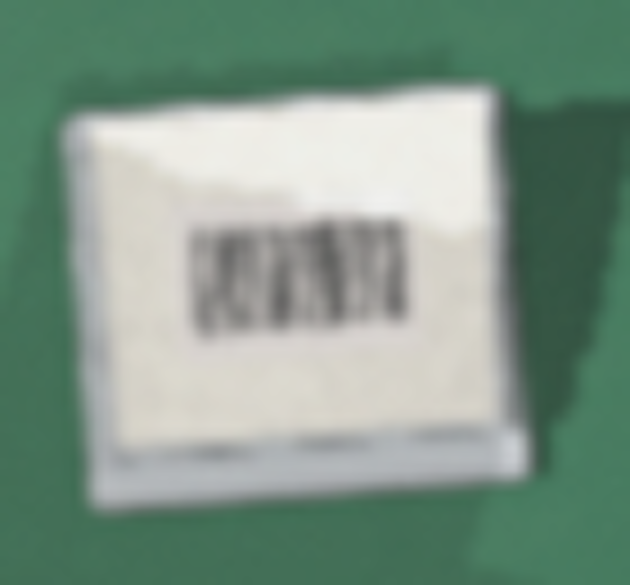

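```bash
cat > tgt.py <<'E'
from h import *
np.set_printoptions(precision=4,suppress=True)
L=np.array([.6565,.0245,.0395]);psi=np.radians(5.8)
n=np.array([-np.sin(.4)*np.cos(psi),-np.sin(.4)*np.sin(psi),np.cos(.4)])
yl=np.array([-np.sin(psi),np.cos(psi),0])
Rt=np.c_[-n,-yl,np.cross(-n,-yl)]
F=np.array([.1474,.0004,.003])
def rep(Rg,pg):
    s=state();R=Ro.from_rotvec(s["orientation"]).as_matrix()
    d=pg-s["tool_pos"];w=Ro.from_matrix(Rg@R.T).as_rotvec()
    print("clock",s["clock"],"pos",s["tool_pos"],"shift m",d,"share",d/.8,"rot deg",np.degrees(w),"share",w/(np.pi/2),"F",s["wrist_force"].round(1),"grip",round(s["grip_width"],3),"q",s["q"].round(2))
    return s,R
def scan():
    s,R=rep(Rt,L-Rt@F)
    f=s["tool_pos"]+R@F;print("focus err mm",1000*(f-L),"axis err deg",np.degrees(np.arccos(np.clip(-R[:,0]@n,-1,1))))
def down(pos,yawy):
    # tool down, tool y at angle yawy deg
    a=np.radians(yawy);x=np.array([0,0,-1.]);y=np.array([np.cos(a),np.sin(a),0]);return rep(np.c_[x,y,np.cross(x,y)],np.array(pos))
E
python3 -c "
from tgt import *
scan()"
```

```text
clock 4.45 pos [ 0.4515 -0.0375  0.169 ] shift m [0.1506 0.0569 0.0074] share [0.1882 0.0711 0.0093] rot deg [ -4.0794 -24.0084  31.7605] share [-0.0453 -0.2668  0.3529] F [ 0.2 -1.2 -3.1] grip 0.295 q [-0.2  -0.28  2.11  0.    1.33  1.83]
focus err mm [-210.7392  -60.3971  -17.8094] axis err deg 24.012578451458996
```

```bash
python3 -m handwheel '[[0.027,0.01,0.004,-0.0065,-0.038,0.05],[0.027,0.01,0.004,-0.0065,-0.038,0.05],[0.027,0.01,0.002,-0.0065,-0.038,0.05],[0.027,0.01,0,-0.0065,-0.038,0.05],[0.027,0.01,0,-0.0065,-0.038,0.05]]'; python3 -c "
from tgt import *
scan()"
```

```text
clock: 4.87
tool_pos: [0.5556, 0.0039, 0.164]
orientation: [-2.466, 0.043, 1.873]
wrist_force: [-0.1, 0.1, -1.4]
grip_width: 0.294
clock 4.8667 pos [0.5556 0.0039 0.164 ] shift m [0.0465 0.0155 0.0124] share [0.0581 0.0194 0.0155] rot deg [-0.8726 -7.4132  8.5104] share [-0.0097 -0.0824  0.0946] F [-0.1  0.1 -1.4] grip 0.294 q [-0.11 -0.22  2.09  0.04  1.01  1.5 ]
focus err mm [-64.2326 -20.1588 -18.2951] axis err deg 7.505114971888103
```

```bash
python3 -m handwheel '[[0.028,0.01,0.009,-0.005,-0.04,0.045],[0.028,0.009,0.009,-0.004,-0.04,0.045],[0,0,0,0,0,0]]'; python3 -c "
from tgt import *
scan()"
```

```text
clock: 5.12
tool_pos: [0.5976, 0.0216, 0.1674]
orientation: [2.557, 0.136, -1.72]
wrist_force: [-0.4, 0.1, -1.2]
grip_width: 0.29
clock 5.1167 pos [0.5976 0.0216 0.1674] shift m [ 0.0045 -0.0022  0.0091] share [ 0.0057 -0.0028  0.0113] rot deg [-0.04   -0.7643 -0.19  ] share [-0.0004 -0.0085 -0.0021] F [-0.4  0.1 -1.2] grip 0.29 q [-0.09 -0.19  2.07  0.1   0.88  1.33]
focus err mm [-6.3741  2.479  -9.7798] axis err deg 0.7778384445480674
```

```bash
python3 -m handwheel '[[0.006,-0.003,0.011,0,-0.008,-0.002],[0,0,0,0,0,0],[0,0,0,0,0,0]]'; python3 -c "
from tgt import *
scan()"
```

```text
clock: 5.37
tool_pos: [0.5977, 0.019, 0.1687]
orientation: [2.559, 0.129, -1.726]
wrist_force: [-0.4, 0.2, -2.1]
grip_width: 0.292
clock 5.3667 pos [0.5977 0.019  0.1687] shift m [0.0044 0.0003 0.0077] share [0.0055 0.0004 0.0096] rot deg [-0.1069 -0.911   0.1517] share [-0.0012 -0.0101  0.0017] F [-0.4  0.2 -2.1] grip 0.292 q [-0.09 -0.19  2.07  0.1   0.88  1.33]
focus err mm [-6.5397 -0.2205 -8.5263] axis err deg 0.9040686141354646
```

```bash
python3 -m handwheel '[[0.006,0,0.010,0,-0.01,0.001],[0.003,0,0.005,0,-0.005,0],[0.002,0,0.003,0,-0.003,0]]'; python3 -c "
from tgt import *
scan()"
```

```text
clock: 5.62
tool_pos: [0.6054, 0.0184, 0.1822]
orientation: [2.581, 0.128, -1.692]
wrist_force: [0.2, -0.0, -2.1]
grip_width: 0.296
clock 5.6167 pos [0.6054 0.0184 0.1822] shift m [-0.0033  0.001  -0.0058] share [-0.0041  0.0013 -0.0072] rot deg [-0.1268  0.5782  0.1792] share [-0.0014  0.0064  0.002 ] F [ 0.2 -0.  -2.1] grip 0.296 q [-0.1  -0.2   2.06  0.1   0.88  1.33]
focus err mm [ 4.6522 -0.8835  6.338 ] axis err deg 0.5881331980290069
```

```bash
python3 -m handwheel '[[-0.003,0.001,-0.005,0,0.005,0.001],[0,0,0,0,0,0]]'; python3 -c "
from tgt import *
scan()"
```

```text
clock: 5.78
tool_pos: [0.6035, 0.0189, 0.1799]
orientation: [2.576, 0.129, -1.699]
wrist_force: [-0.0, -0.8, -1.5]
grip_width: 0.291
clock 5.7833 pos [0.6035 0.0189 0.1799] shift m [-0.0014  0.0005 -0.0035] share [-0.0018  0.0006 -0.0043] rot deg [-0.1127  0.2604  0.1193] share [-0.0013  0.0029  0.0013] F [-0.  -0.8 -1.5] grip 0.291 q [-0.1  -0.2   2.06  0.1   0.88  1.33]
focus err mm [ 2.059  -0.3108  3.7253] axis err deg 0.27244024037303344
```

```bash
python3 -m handwheel '[[-0.002,0.001,-0.004,0,0.003,0.001],[0,0,0,0,0,0]]'; python3 -c "
from tgt import *
scan()
im=read_camera('side');crop(im,180,80,200,200,4,'pics/s5.png');cv2.imwrite('pics/w5.png',read_camera('wrist'));scan()"
```

```text
clock: 5.95
tool_pos: [0.6017, 0.0197, 0.1767]
orientation: [2.571, 0.131, -1.705]
wrist_force: [-0.0, 0.4, -1.8]
grip_width: 0.294
clock 5.95 pos [0.6017 0.0197 0.1767] shift m [ 0.0004 -0.0003 -0.0002] share [ 0.0005 -0.0004 -0.0003] rot deg [-0.1092 -0.0224  0.0307] share [-0.0012 -0.0002  0.0003] F [-0.   0.4 -1.8] grip 0.294 q [-0.09 -0.19  2.06  0.1   0.88  1.33]
focus err mm [-0.4354  0.5586  0.2351] axis err deg 0.09091848381788266
clock 6.05 pos [0.6023 0.0196 0.1775] shift m [-0.0002 -0.0002 -0.001 ] share [-0.0003 -0.0003 -0.0013] rot deg [-0.1029  0.0716  0.0397] share [-0.0011  0.0008  0.0004] F [-0.1  0.2 -1.6] grip 0.294 q [-0.09 -0.2   2.06  0.1   0.88  1.33]
focus err mm [0.4012 0.4525 1.1072] axis err deg 0.10897598351761756
```

View pics/s5.png

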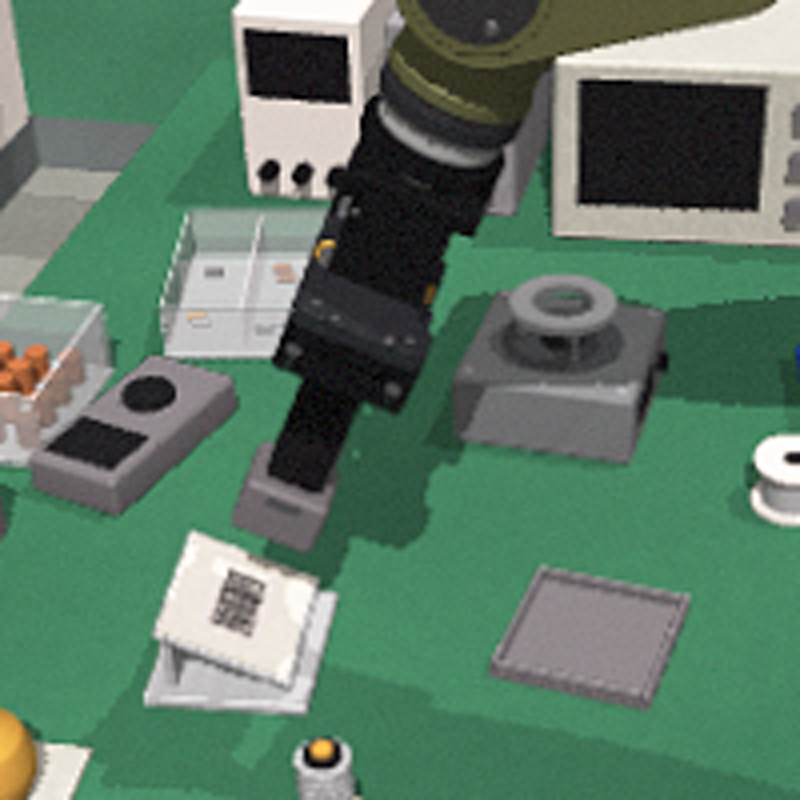

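View pics/w5.png

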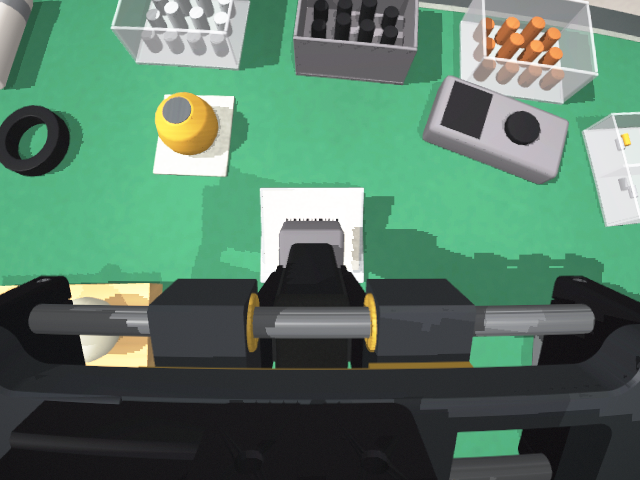

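```bash
python3 -c "
from tgt import *
xl=np.cross(yl,n);s=state()
print('pred rows card top',proj('wrist',L+.04*xl,s),'bar top',proj('wrist',L+.0127*xl,s))
im=cv2.imread('pics/w5.png');crop(im,240,170,150,90,5,'pics/w5a.png')
for i in range(6): read_camera('side')
scan()"
```

```text
pred rows card top [[312.4829 191.1389]] bar top [[312.4543 219.3723]]
clock 6.35 pos [0.6025 0.0196 0.1778] shift m [-0.0004 -0.0002 -0.0014] share [-0.0005 -0.0002 -0.0017] rot deg [-0.1019  0.0972  0.0421] share [-0.0011  0.0011  0.0005] F [-0.8  1.3 -2.7] grip 0.291 q [-0.09 -0.2   2.06  0.1   0.88  1.33]
focus err mm [0.6581 0.3892 1.4522] axis err deg 0.12675710938867046
```

View pics/w5a.png

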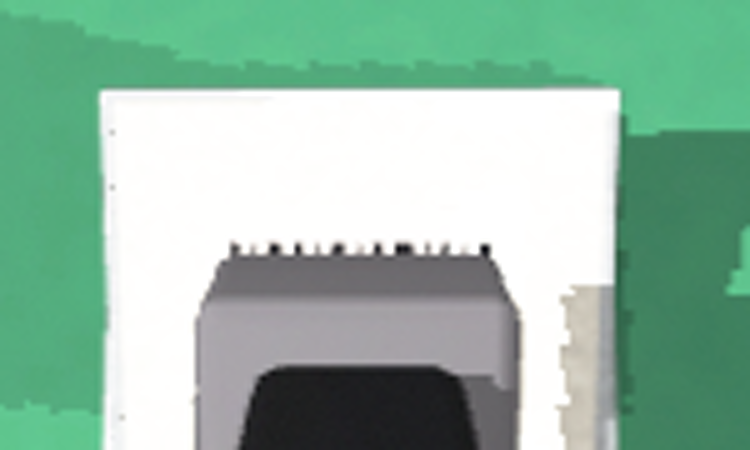

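The wrist view agrees with the prediction: bar tops at row 218.6 against 219.4 predicted, and head, bars and card all centred on column 312. Holding still for just over 2 s.

```bash
python3 -c "
from tgt import *
for i in range(45):
    read_camera('side')
    if i%15==14: scan()"
```

```text
clock 7.1 pos [0.6025 0.0196 0.1778] shift m [-0.0004 -0.0002 -0.0014] share [-0.0005 -0.0002 -0.0017] rot deg [-0.1001  0.0982  0.0398] share [-0.0011  0.0011  0.0004] F [-0.5  0.9 -2.7] grip 0.295 q [-0.09 -0.2   2.06  0.1   0.88  1.33]
focus err mm [0.6368 0.3917 1.4563] axis err deg 0.1270485121280585
clock 7.85 pos [0.6025 0.0196 0.1778] shift m [-0.0004 -0.0002 -0.0013] share [-0.0005 -0.0002 -0.0017] rot deg [-0.1028  0.0969  0.0428] share [-0.0011  0.0011  0.0005] F [-0.6 -0.1 -1. ] grip 0.289 q [-0.09 -0.2   2.06  0.1   0.88  1.33]
focus err mm [0.638  0.3963 1.4447] axis err deg 0.12688891445415257
clock 8.6 pos [0.6025 0.0196 0.1778] shift m [-0.0004 -0.0002 -0.0014] share [-0.0005 -0.0002 -0.0017] rot deg [-0.1024  0.0976  0.0424] share [-0.0011  0.0011  0.0005] F [-0.1 -0.  -1.8] grip 0.296 q [-0.09 -0.2   2.06  0.1   0.88  1.33]
focus err mm [0.6351 0.3886 1.4582] axis err deg 0.12729170694432088
```

```bash
python3 -c "
from tgt import *
down((.451,-.0295,.12),-97)"
```

```text
clock 8.6 pos [0.6025 0.0196 0.1778] shift m [-0.1515 -0.0491 -0.0578] share [-0.1894 -0.0613 -0.0722] rot deg [  0.1591  23.0723 -12.5668] share [ 0.0018  0.2564 -0.1396] F [-0.1 -0.  -1.8] grip 0.296 q [-0.09 -0.2   2.06  0.1   0.88  1.33]
```

```bash
python3 -m handwheel '[[-0.036,-0.012,0.004,0,0.05,-0.027],[-0.038,-0.012,-0.005,0,0.052,-0.028],[-0.038,-0.012,-0.018,0,0.052,-0.028],[-0.038,-0.012,-0.02,0,0.052,-0.028],[-0.038,-0.012,-0.02,0,0.05,-0.028]]';python3 -m handwheel '[[0,0,0,0,0,0],[0,0,0,0,0,0]]'; python3 -c "
from tgt import *
down((.451,-.0295,.082),-97)"
```

```text
clock: 9.02
tool_pos: [0.4517, -0.0292, 0.1355]
orientation: [-2.155, 0.143, 2.16]
wrist_force: [-0.2, -0.5, -1.7]
grip_width: 0.292
clock: 9.18
tool_pos: [0.448, -0.03, 0.132]
orientation: [-2.145, 0.146, 2.166]
wrist_force: [0.3, -0.4, -1.7]
grip_width: 0.293
clock 9.1833 pos [ 0.448 -0.03   0.132] shift m [ 0.003   0.0005 -0.05  ] share [ 0.0038  0.0006 -0.0625] rot deg [ 0.219  -0.5677  0.4963] share [ 0.0024 -0.0063  0.0055] F [ 0.3 -0.4 -1.7] grip 0.293 q [-0.18 -0.27  2.16 -0.01  1.26  1.52]
```

```bash
python3 -m handwheel '[[0.004,0,-0.015,0.002,-0.006,0.004],[0,0,-0.015,0,0,0],[0,0,-0.012,0,0,0],[0,0,-0.004,0,0,0],[0,0,0,0,0,0]]'; python3 -c "
from tgt import *
down((.451,-.0295,.0815),-97)
cv2.imwrite('pics/w6.png',read_camera('wrist'))
im=read_camera('side');crop(im,270,150,100,120,5,'pics/s6.png')
down((.451,-.0295,.0815),-97)"
```

```text
clock: 9.6
tool_pos: [0.4563, -0.0298, 0.0974]
orientation: [-2.172, 0.132, 2.145]
wrist_force: [-0.1, 0.1, -0.9]
grip_width: 0.294
clock 9.6 pos [ 0.4563 -0.0298  0.0974] shift m [-0.0053  0.0003 -0.0159] share [-0.0066  0.0003 -0.0198] rot deg [ 0.071   0.7309 -0.0012] share [ 0.0008  0.0081 -0.    ] F [-0.1  0.1 -0.9] grip 0.294 q [-0.18 -0.22  2.19  0.    1.16  1.51]
clock 9.7 pos [ 0.4566 -0.0299  0.0981] shift m [-0.0056  0.0004 -0.0166] share [-0.007   0.0005 -0.0208] rot deg [0.088  0.7766 0.0028] share [0.001  0.0086 0.    ] F [ 0.3  0.7 -1.6] grip 0.294 q [-0.18 -0.22  2.19  0.    1.16  1.51]
```

View pics/s6.png

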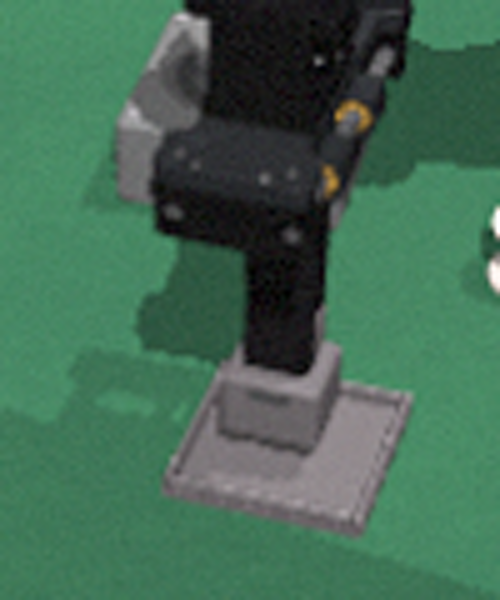

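```bash
python3 -m handwheel '[[-0.006,0,-0.01,0,0.008,0],[-0.001,0,-0.007,0,0.002,0],[0,0,-0.003,0,0.001,0],[0,0,0,0,0,0]]'; python3 -c "
from tgt import *
down((.451,-.0295,.0815),-97)"
```

```text
clock: 10.03
tool_pos: [0.4521, -0.0299, 0.0827]
orientation: [-2.158, 0.134, 2.161]
wrist_force: [-0.3, 0.2, -2.2]
grip_width: 0.295
clock 10.0333 pos [ 0.4521 -0.0299  0.0827] shift m [-0.0011  0.0004 -0.0012] share [-0.0014  0.0005 -0.0015] rot deg [ 0.126  -0.073  -0.0284] share [ 0.0014 -0.0008 -0.0003] F [-0.3  0.2 -2.2] grip 0.295 q [-0.18 -0.2   2.2  -0.    1.15  1.51]
```

```bash
python3 -m handwheel '[[0,0,-0.003,0,0,0],[0,0,-0.002,0,0,0]]'; python3 -c "
from tgt import *
down((.451,-.0295,.0815),-97)"
```

```text
clock: 10.2
tool_pos: [0.453, -0.0301, 0.0814]
orientation: [-2.158, 0.134, 2.161]
wrist_force: [-7.7, 1.9, 13.2]
grip_width: 0.293
clock 10.2 pos [ 0.453  -0.0301  0.0814] shift m [-0.002   0.0006  0.0001] share [-0.0025  0.0007  0.0002] rot deg [ 0.1199 -0.0824 -0.032 ] share [ 0.0013 -0.0009 -0.0004] F [-7.7  1.9 13.2] grip 0.293 q [-0.18 -0.2   2.2  -0.    1.14  1.51]
```

Contact came at the expected height (+13 N). Releasing.

```bash
python3 -m handwheel '[[0,0,0,0,0,0],[0,0,0,0,0,0],[0,0,0,0,0,0],[0,0,0,0,0,0],[0,0,0,0,0,0]]' 0.75; python3 -c "
from tgt import *
down((.451,-.0295,.0815),-97)"
```

```text
clock: 10.62
tool_pos: [0.4552, -0.0305, 0.0837]
orientation: [-2.164, 0.135, 2.156]
wrist_force: [0.4, -0.2, -0.7]
grip_width: 0.588
clock 10.6167 pos [ 0.4552 -0.0305  0.0837] shift m [-0.0042  0.001  -0.0022] share [-0.0053  0.0013 -0.0028] rot deg [ 0.1711  0.207  -0.0252] share [ 0.0019  0.0023 -0.0003] F [ 0.4 -0.2 -0.7] grip 0.588 q [-0.18 -0.2   2.19 -0.    1.14  1.51]
```

```bash
python3 -m handwheel '[[-0.003,0,0.02,0,0,0],[0,0,0.035,0,0,0],[0,0,0.048,0,0,0],[0,0,0.048,0,0,0],[0,0,0.045,0,0,0]]'; python3 -c "
from tgt import *
im=read_camera('side');crop(im,270,150,100,120,5,'pics/s7.png');s=state();cv2.imwrite('pics/w7.png',read_camera('wrist'))
down((.542,.225,.25),0);down((.542,.225,.25),-180)"
```

```text
clock: 11.03
tool_pos: [0.4435, -0.0289, 0.2336]
orientation: [-2.136, 0.131, 2.181]
wrist_force: [1.7, -0.5, 0.6]
grip_width: 0.749
clock 11.1333 pos [ 0.4477 -0.0296  0.2401] shift m [0.0943 0.2546 0.0099] share [0.1178 0.3183 0.0123] rot deg [ 0.3653 -0.2277 96.9782] share [ 0.0041 -0.0025  1.0775] F [ 0.4 -0.6  0.2] grip 0.753 q [-0.18 -0.35  2.04 -0.    1.46  1.51]
clock 11.1333 pos [ 0.4477 -0.0296  0.2401] shift m [0.0943 0.2546 0.0099] share [0.1178 0.3183 0.0123] rot deg [ -0.2202  -0.3533 -83.0211] share [-0.0024 -0.0039 -0.9225] F [ 0.4 -0.6  0.2] grip 0.753 q [-0.18 -0.35  2.04 -0.    1.46  1.51]
```

View pics/s7.png

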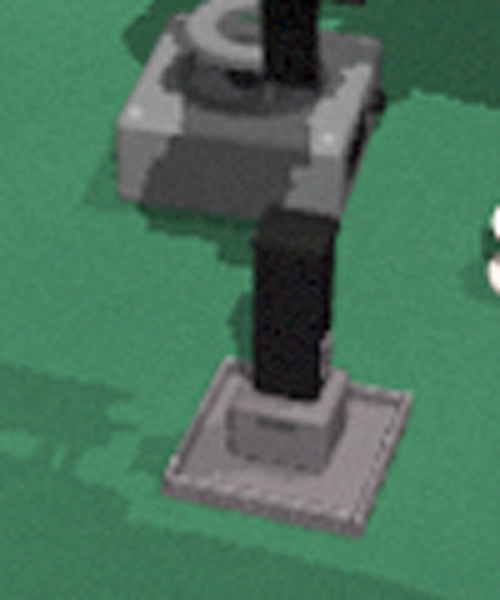

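View pics/w7.png

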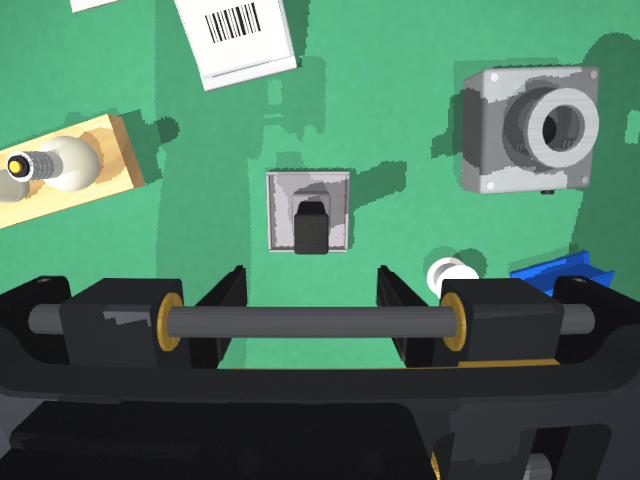

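Scanner stands upright inside the tray. Moving over the globe.

```bash
python3 -m handwheel '[[0.017,0.045,0.003,0,0,0.06],[0.017,0.046,0.003,0,0,0.06],[0.017,0.046,0.003,0,0,0.06],[0.017,0.046,0.003,0,0,0.06],[0.017,0.046,0.003,0,0,0.06]]' 0.7;python3 -m handwheel '[[0.017,0.046,0.003,0,0,0.06],[0.016,0.043,0.003,0,0,0.06],[0,0,0,0,0,0]]';  python3 -c "
from tgt import *
s,_=down((.542,.225,.25),-57);cv2.imwrite('pics/w8.png',read_camera('wrist'))
print(proj('wrist',[[.542,.225,.127],[.542,.225,.086]],s))
"
```

```text
clock: 11.55
tool_pos: [0.5174, 0.1534, 0.2535]
orientation: [2.028, 0.356, -2.025]
wrist_force: [0.6, -0.2, 0.0]
grip_width: 0.699
clock: 11.8
tool_pos: [0.545, 0.2337, 0.2556]
orientation: [1.903, 0.544, -1.902]
wrist_force: [-1.2, -0.8, -0.1]
grip_width: 0.699
clock 11.8 pos [0.545  0.2337 0.2556] shift m [-0.003  -0.0087 -0.0056] share [-0.0037 -0.0109 -0.0069] rot deg [0.2028 0.1103 0.8694] share [0.0023 0.0012 0.0097] F [-1.2 -0.8 -0.1] grip 0.699 q [ 0.32 -0.02  1.73 -0.    1.43  1.33]
[[317.3539 240.5302]
 [316.4867 231.0004]]
```

View pics/w8.png

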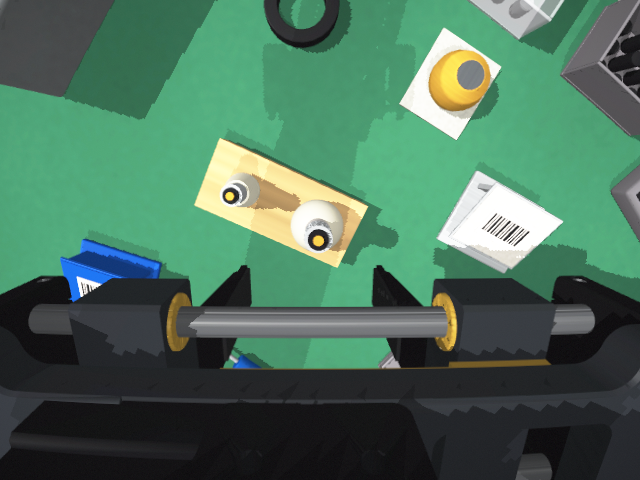

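Globe tip at (318,240) against (317,240) predicted, so the position (0.542,0.225) is confirmed. Descending in stages.

```bash
python3 -m handwheel '[[-0.004,-0.011,-0.02,0.002,0.001,0.009],[0,0,-0.035,0,0,0],[0,0,-0.035,0,0,0],[0,0,-0.02,0,0,0],[0,0,0,0,0,0]]' 0.58;  python3 -c "
from tgt import *
s,_=down((.542,.225,.087),-57)
"
```

```text
clock: 12.27
tool_pos: [0.5397, 0.2198, 0.1625]
orientation: [1.896, 0.55, -1.899]
wrist_force: [-0.7, 0.4, -0.3]
grip_width: 0.582
clock 12.2667 pos [0.5397 0.2198 0.1625] shift m [ 0.0023  0.0052 -0.0755] share [ 0.0029  0.0065 -0.0944] rot deg [ 0.2625 -0.0374  0.4194] share [ 0.0029 -0.0004  0.0047] F [-0.7  0.4 -0.3] grip 0.582 q [ 0.3   0.02  1.85 -0.    1.27  1.3 ]
```

```bash
python3 -m handwheel '[[0.003,0.007,-0.02,0.003,0,0.004],[0,0,-0.025,0,0,0],[0,0,-0.02,0,0,0],[0,0,-0.01,0,0,0],[0,0,0,0,0,0]]';  python3 -c "
from tgt import *
s,_=down((.542,.225,.087),-57)
"
```

```text
clock: 12.68
tool_pos: [0.5419, 0.2211, 0.1021]
orientation: [1.899, 0.553, -1.899]
wrist_force: [-0.2, 0.1, 0.2]
grip_width: 0.581
clock 12.6833 pos [0.5419 0.2211 0.1021] shift m [ 0.0001  0.0039 -0.0151] share [ 0.0002  0.0049 -0.0189] rot deg [0.0457 0.0121 0.4702] share [0.0005 0.0001 0.0052] F [-0.2  0.1  0.2] grip 0.581 q [ 0.3   0.08  1.9  -0.    1.17  1.3 ]
```

```bash
python3 -m handwheel '[[0,0.006,-0.012,0,0,0.003],[0,0.002,-0.008,0,0,0],[0,0,-0.003,0,0,0],[0,0,0,0,0,0]]';  python3 -c "
from tgt import *
s,_=down((.542,.225,.087),-57)
cv2.imwrite('pics/w9.png',read_camera('wrist'))
"
```

```text
clock: 13.02
tool_pos: [0.5438, 0.2277, 0.0858]
orientation: [1.902, 0.556, -1.892]
wrist_force: [-0.5, -1.6, -0.0]
grip_width: 0.577
clock 13.0167 pos [0.5438 0.2277 0.0858] shift m [-0.0018 -0.0027  0.0012] share [-0.0023 -0.0033  0.0015] rot deg [-0.0309  0.2869  0.2799] share [-0.0003  0.0032  0.0031] F [-0.5 -1.6 -0. ] grip 0.577 q [ 0.31  0.1   1.9  -0.    1.13  1.31]
```

View pics/w9.png

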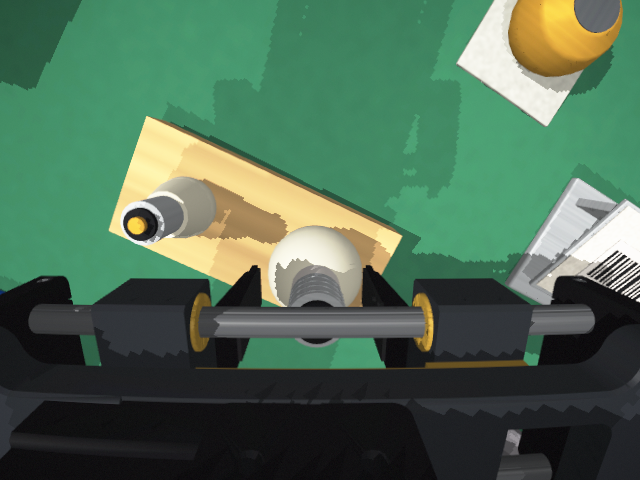

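```bash
python3 -m handwheel '[[-0.003,-0.004,0.001,0,0.003,0.002],[0,0,0,0,0,0],[0,0,0,0,0,0],[0,0,0,0,0,0],[0,0,0,0,0,0]]' 0.18 40; python3 -m handwheel '[[0,0,0,0,0,0],[0,0,0,0,0,0],[0,0,0,0,0,0],[0,0,0,0,0,0]]'; python3 -c "
from tgt import *
s,_=down((.542,.225,.087),-57)
"
```

```text
clock: 13.48
tool_pos: [0.5429, 0.2247, 0.0896]
orientation: [1.9, 0.561, -1.891]
wrist_force: [0.7, -0.6, -0.7]
grip_width: 0.288
clock: 13.82
tool_pos: [0.5429, 0.2247, 0.0896]
orientation: [1.9, 0.561, -1.891]
wrist_force: [-0.8, -0.2, -0.3]
grip_width: 0.275
clock 13.8167 pos [0.5429 0.2247 0.0896] shift m [-0.0009  0.0003 -0.0026] share [-0.0011  0.0004 -0.0033] rot deg [-0.1034  0.2486  0.0703] share [-0.0011  0.0028  0.0008] F [-0.8 -0.2 -0.3] grip 0.275 q [0.3  0.09 1.9  0.   1.14 1.3 ]
```

```bash
python3 -m handwheel '[[0,0,0.015,0,0,0],[0,0,0.03,0,0,0],[0,0,0.045,0,0,0],[0,0,0.05,0,0,0],[0,0,0.05,0,0,0]]'; python3 -c "
from tgt import *
cv2.imwrite('pics/w10.png',read_camera('wrist'));cv2.imwrite('pics/s10.png',read_camera('side'))
s,_=down((.514,-.2835,.25),-57)
"
```

```text
clock: 14.23
tool_pos: [0.5335, 0.2218, 0.2351]
orientation: [1.873, 0.56, -1.917]
wrist_force: [0.2, -0.0, -0.8]
grip_width: 0.277
clock 14.3333 pos [0.5385 0.2234 0.2442] shift m [-0.0245 -0.5069  0.0058] share [-0.0306 -0.6337  0.0072] rot deg [ 0.0378 -0.2294  0.0632] share [ 0.0004 -0.0025  0.0007] F [0.5 0.9 1.5] grip 0.279 q [ 0.3  -0.04  1.77  0.    1.42  1.3 ]
```

View pics/s10.png

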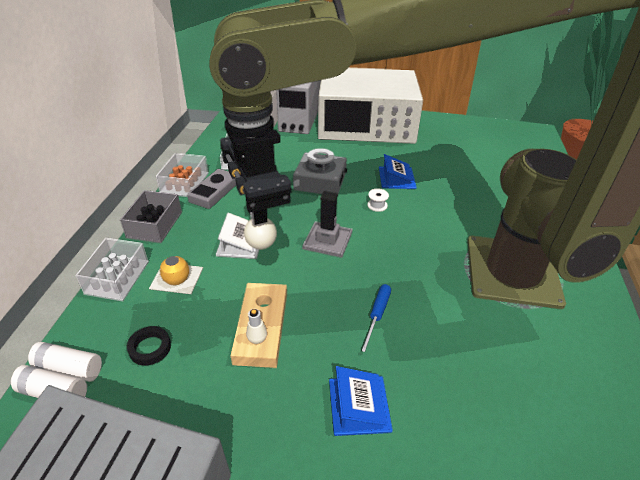

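View pics/w10.png

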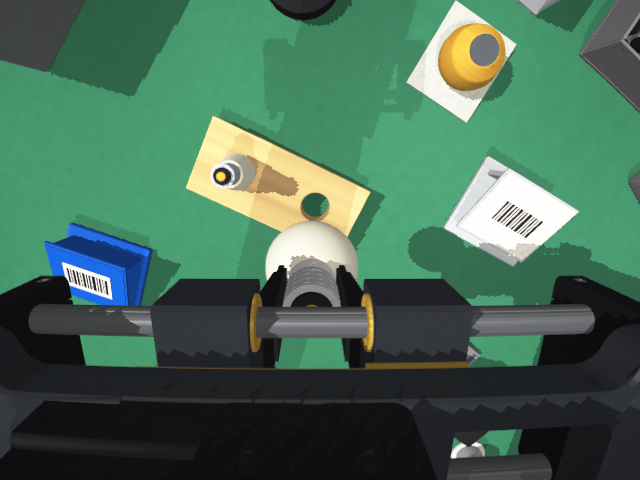

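Globe is held straight and centred, and the candle is undisturbed. Carrying it to the tester.

```bash
python3 -m handwheel '[[-0.001,-0.03,0.004,0,0,0],[-0.001,-0.048,0.004,0,0,0],[-0.002,-0.05,0.004,0,0,0],[-0.002,-0.05,0.004,0,0,0],[-0.002,-0.05,0.004,0,0,0]]';python3 -m handwheel '[[-0.002,-0.05,0.004,0,0,0],[-0.002,-0.05,0.004,0,0,0],[-0.002,-0.05,0.004,0,0,0],[-0.002,-0.05,0.004,0,0,0],[-0.002,-0.05,0.004,0,0,0]]'; python3 -m handwheel '[[-0.002,-0.05,0.003,0,0,0],[-0.002,-0.05,0,0,0,0],[-0.002,-0.035,0,0,0,0],[0,-0.01,0,0,0,0],[0,0,0,0,0,0]]'; python3 -c "
from tgt import *
s,_=down((.514,-.2835,.25),-57)
cv2.imwrite('pics/w11.png',read_camera('wrist'));cv2.imwrite('pics/s11.png',read_camera('side'))
s,_=down((.514,-.2835,.25),-57);print(s['orientation'])
"
```

```text
clock: 14.75
tool_pos: [0.5314, 0.0424, 0.2658]
orientation: [1.891, 0.574, -1.883]
wrist_force: [0.0, 0.5, -0.5]
grip_width: 0.276
clock: 15.17
tool_pos: [0.5199, -0.1652, 0.2838]
orientation: [1.892, 0.575, -1.88]
wrist_force: [0.4, 0.5, -0.7]
grip_width: 0.275
clock: 15.58
tool_pos: [0.5115, -0.2933, 0.2875]
orientation: [1.897, 0.565, -1.885]
wrist_force: [0.7, 0.1, -0.8]
grip_width: 0.28
clock 15.5833 pos [ 0.5115 -0.2933  0.2875] shift m [ 0.0025  0.0098 -0.0375] share [ 0.0031  0.0122 -0.0468] rot deg [-0.0517  0.3446 -0.2947] share [-0.0006  0.0038 -0.0033] F [ 0.7  0.1 -0.8] grip 0.28 q [-0.61 -0.05  1.7   0.    1.48  0.38]
clock 15.6833 pos [ 0.5119 -0.2911  0.2874] shift m [ 0.0021  0.0076 -0.0374] share [ 0.0026  0.0095 -0.0468] rot deg [-0.0868  0.3459 -0.4434] share [-0.001   0.0038 -0.0049] F [ 1.2  0.4 -1.4] grip 0.275 q [-0.61 -0.05  1.71  0.    1.48  0.38]
[ 1.8956  0.5674 -1.8833]
```

View pics/w11.png

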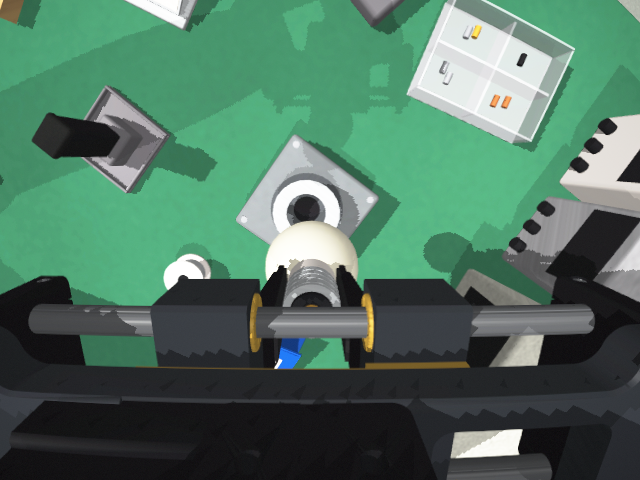

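View pics/s11.png

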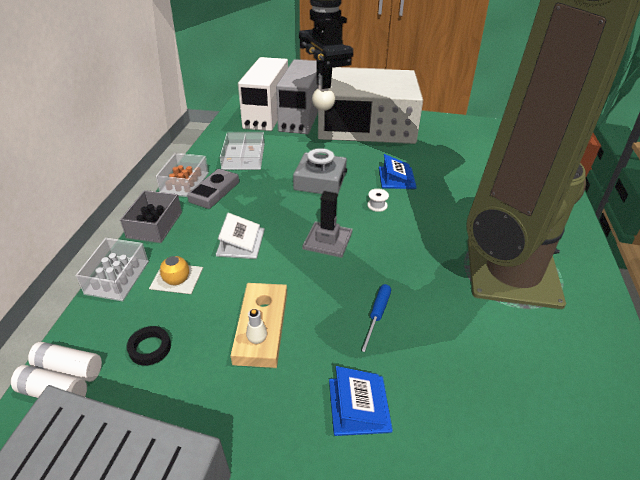

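```bash
python3 - <<'E'
from h import *
im=cv2.imread("pics/w11.png");crop(im,230,130,150,120,5,"pics/w11a.png")
im=cv2.imread("pics/s10.png");crop(im,285,135,70,60,8,"pics/s10a.png")
E
```

```text
(no output)
```

View pics/w11a.png

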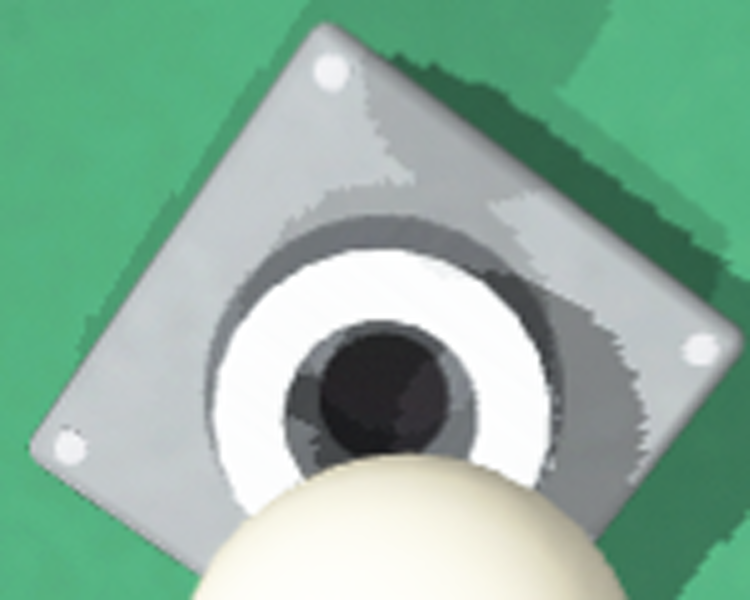

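View pics/s10a.png

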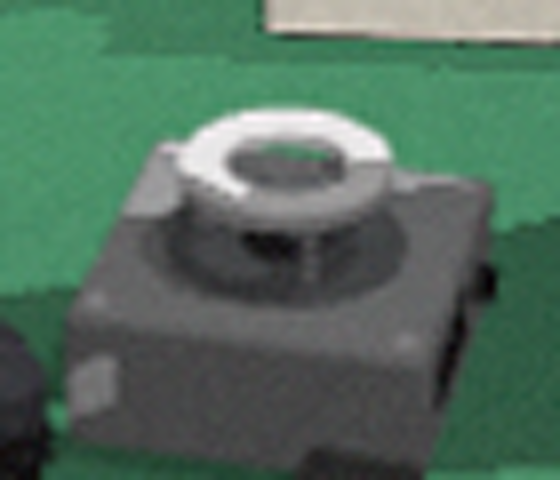

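```bash
python3 - <<'E'
from h import *
np.set_printoptions(precision=4,suppress=True)
s={"tool_pos":np.array([.5115,-.2933,.2875]),"orientation":np.array([1.897,.565,-1.885])}
u=(306.3,213.8)
print(plane("wrist",u,.089,s),plane("top",(420+290/6,190+311/6),.089),plane("side",(320.75,156.75),.089))
print(tri([ray("wrist",u,s),ray("top",(420+290/6,190+311/6)),ray("side",(320.75,156.75))]))
# ball in hand location from side
print(proj("side",[[.5115-.0013,-.2933-.0008,.2875-.0346]]))
E
cat pics/x 2>/dev/null; python3 - <<'E'
from h import *
im=cv2.imread("pics/s11.png");crop(im,290,70,70,60,8,"pics/s11a.png")
E
```

```text
[ 0.5146 -0.2847  0.089 ] [ 0.5154 -0.2837  0.089 ] [ 0.5111 -0.2716  0.089 ]
(array([ 0.5143, -0.2856,  0.081 ]), [np.float64(0.9), np.float64(1.7), np.float64(0.9)])
[[323.4643  98.0515]]
```

View pics/s11a.png

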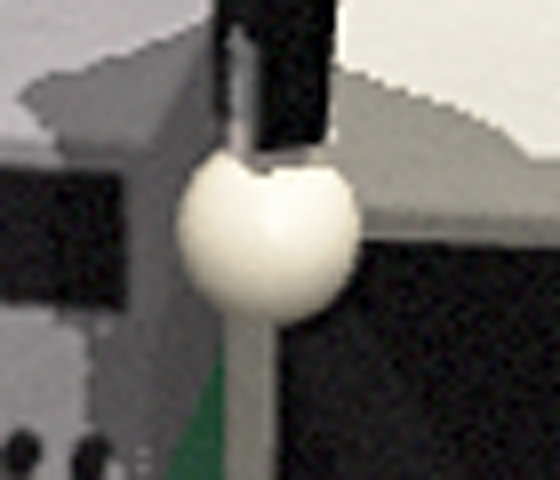

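```bash
python3 -m handwheel '[[0.004,0.008,-0.02,-0.001,0.004,-0.004],[0,0,-0.035,0,0,0],[0,0,-0.035,0,0,0],[0,0,-0.025,0,0,0],[0,0,0,0,0,0]]';python3 -c "
from tgt import *
s,_=down((.516,-.2835,.1436),-57)"
```

```text
clock: 16.1
tool_pos: [0.5175, -0.2738, 0.1912]
orientation: [1.891, 0.569, -1.885]
wrist_force: [-0.6, 0.0, -1.4]
grip_width: 0.276
clock 16.1 pos [ 0.5175 -0.2738  0.1912] shift m [-0.0015 -0.0097 -0.0476] share [-0.0019 -0.0122 -0.0595] rot deg [-0.0232  0.17   -0.5751] share [-0.0003  0.0019 -0.0064] F [-0.6  0.  -1.4] grip 0.276 q [-0.58 -0.    1.82  0.    1.32  0.41]
```

```bash
python3 -m handwheel '[[-0.002,-0.012,-0.015,0,0.002,-0.006],[0,-0.003,-0.012,0,0,0],[0,0,0,0,0,0],[0,0,0,0,0,0]]';python3 -c "
from tgt import *
s,_=down((.516,-.2835,.1436),-57)"
```

```text
clock: 16.43
tool_pos: [0.5169, -0.2818, 0.1672]
orientation: [1.891, 0.568, -1.892]
wrist_force: [0.4, -0.3, -0.4]
grip_width: 0.278
clock 16.4333 pos [ 0.5169 -0.2818  0.1672] shift m [-0.0009 -0.0017 -0.0236] share [-0.0011 -0.0021 -0.0295] rot deg [-0.0995 -0.0815 -0.3238] share [-0.0011 -0.0009 -0.0036] F [ 0.4 -0.3 -0.4] grip 0.278 q [-0.59  0.03  1.84  0.    1.28  0.4 ]
```

```bash
python3 -m handwheel '[[-0.001,-0.003,-0.01,-0.001,-0.001,-0.003],[0,0,-0.008,0,0,0],[0,0,-0.004,0,0,0],[0,0,0,0,0,0]]';python3 -c "
from tgt import *
s,_=down((.516,-.2835,.1436),-57)
im=read_camera('side');crop(im,280,90,80,100,6,'pics/s12.png')
im=read_camera('wrist');cv2.imwrite('pics/w12.png',im)
s,_=down((.516,-.2835,.1436),-57)"
```

```text
clock: 16.77
tool_pos: [0.5176, -0.2858, 0.1512]
orientation: [1.897, 0.556, -1.889]
wrist_force: [0.1, -0.8, -0.8]
grip_width: 0.28
clock 16.7667 pos [ 0.5176 -0.2858  0.1512] shift m [-0.0016  0.0023 -0.0076] share [-0.002   0.0028 -0.0095] rot deg [0.1761 0.2889 0.0229] share [0.002  0.0032 0.0003] F [ 0.1 -0.8 -0.8] grip 0.28 q [-0.6   0.04  1.85  0.    1.25  0.4 ]
clock 16.8667 pos [ 0.5179 -0.2859  0.1518] shift m [-0.0019  0.0024 -0.0082] share [-0.0024  0.0029 -0.0103] rot deg [0.1979 0.3261 0.0123] share [0.0022 0.0036 0.0001] F [ 0.6  0.1 -1.4] grip 0.272 q [-0.6   0.04  1.85  0.    1.25  0.4 ]
```

View pics/s12.png

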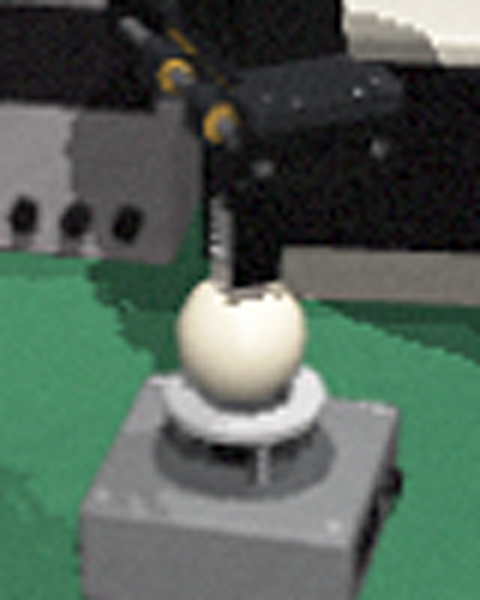

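View pics/w12.png

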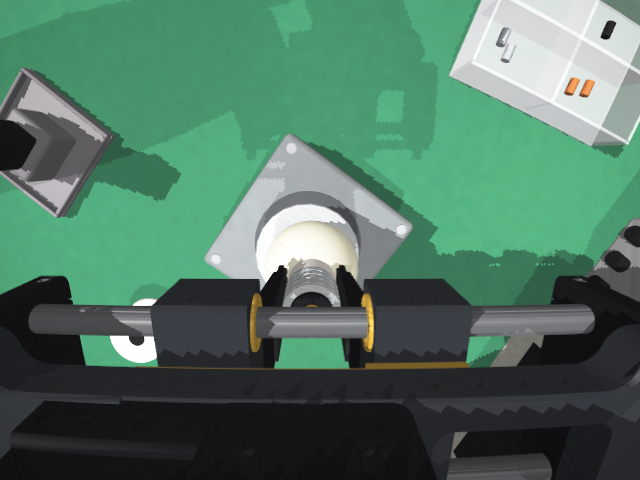

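Ring is slightly left of the ball in the wrist view (307.5 against 312), which matches the computed shift. Correcting, then easing down.

```bash
python3 -m handwheel '[[-0.004,0.005,-0.004,0.002,0.003,0],[-0.001,0,-0.002,0,0,0],[0,0,0,0,0,0]]';python3 -c "
from tgt import *
s,_=down((.516,-.2835,.1436),-57)"
```

```text
clock: 17.12
tool_pos: [0.514, -0.2819, 0.1478]
orientation: [1.896, 0.559, -1.892]
wrist_force: [-0.7, -0.1, -0.2]
grip_width: 0.273
clock 17.1167 pos [ 0.514  -0.2819  0.1478] shift m [ 0.002  -0.0016 -0.0042] share [ 0.0025 -0.0019 -0.0052] rot deg [0.0588 0.1201 0.0299] share [0.0007 0.0013 0.0003] F [-0.7 -0.1 -0.2] grip 0.273 q [-0.59  0.03  1.86  0.    1.24  0.4 ]
```

```bash
python3 -m handwheel '[[0.002,-0.002,-0.004,0,0.001,0],[0,0,-0.003,0,0,0],[0,0,-0.003,0,0,0]]';python3 -c "
from tgt import *
s,_=down((.516,-.2835,.1266),-57)"
```

```text
clock: 17.37
tool_pos: [0.5163, -0.284, 0.1415]
orientation: [1.895, 0.558, -1.892]
wrist_force: [-3.5, 1.9, 4.7]
grip_width: 0.277
clock 17.3667 pos [ 0.5163 -0.284   0.1415] shift m [-0.0003  0.0005 -0.0149] share [-0.0003  0.0007 -0.0187] rot deg [0.1337 0.1101 0.0178] share [0.0015 0.0012 0.0002] F [-3.5  1.9  4.7] grip 0.277 q [-0.59  0.05  1.86 -0.    1.23  0.4 ]
```

```bash
python3 -m handwheel '[[-0.001,0.001,-0.005,0.001,0.001,0],[-0.001,0,-0.005,0,0,0],[-0.001,0,-0.005,0,0,0]]';python3 -c "
from tgt import *
s,_=down((.516,-.2835,.1266),-57)"
```

```text
clock: 17.62
tool_pos: [0.5159, -0.2842, 0.1337]
orientation: [1.897, 0.556, -1.889]
wrist_force: [-1.2, 3.6, 9.1]
grip_width: 0.273
clock 17.6167 pos [ 0.5159 -0.2842  0.1337] shift m [ 0.0001  0.0007 -0.0071] share [ 0.0001  0.0008 -0.0089] rot deg [0.1601 0.2823 0.0155] share [0.0018 0.0031 0.0002] F [-1.2  3.6  9.1] grip 0.273 q [-0.59  0.05  1.87  0.    1.22  0.4 ]
```

```bash
python3 -m handwheel '[[-0.001,0.002,-0.005,0.002,0.003,0],[-0.001,0,-0.004,0,0,0],[0,0,-0.002,0,0,0]]';python3 -c "
from tgt import *
for i in range(4):
    s=state();print(s['tool_pos'],s['wrist_force'].round(1));im=read_camera('side')
crop(im,270,80,90,110,6,'pics/s13.png')
s,_=down((.516,-.2835,.1266),-57)"
```

```text
clock: 17.87
tool_pos: [0.5162, -0.2841, 0.1306]
orientation: [1.896, 0.556, -1.89]
wrist_force: [-4.2, 3.0, 9.4]
grip_width: 0.282
[ 0.5162 -0.2841  0.1306] [-4.2  3.   9.4]
[ 0.5162 -0.2841  0.1308] [-3.   2.6 10.8]
[ 0.5162 -0.2841  0.1308] [-4.3  3.3 10. ]
[ 0.5162 -0.2841  0.1308] [-4.7  2.9  9.3]
clock 18.0667 pos [ 0.5162 -0.2841  0.1309] shift m [-0.0002  0.0006 -0.0043] share [-0.0003  0.0008 -0.0053] rot deg [0.1843 0.2499 0.0011] share [0.002  0.0028 0.    ] F [-4.   2.9  8.9] grip 0.279 q [-0.59  0.05  1.87 -0.    1.21  0.4 ]
```

View pics/s13.png

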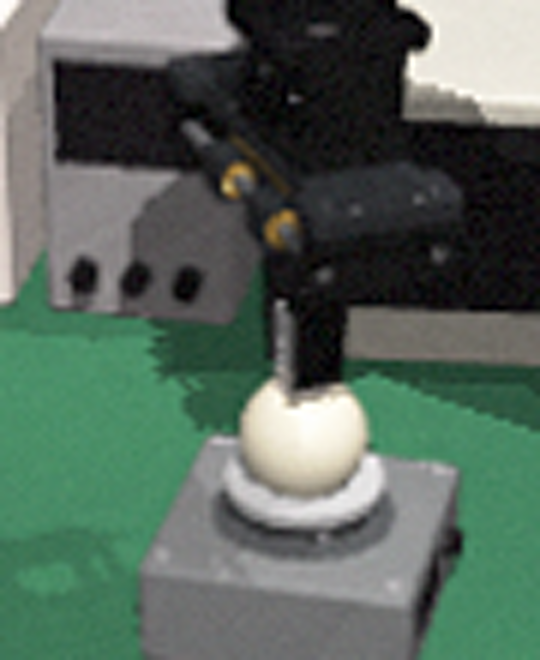

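```bash
python3 -m handwheel '[[-0.002,0.002,-0.005,0.002,0.002,0],[-0.002,0.001,-0.005,0,0,0],[-0.002,0.001,-0.004,0,0,0]]';python3 -c "
from tgt import *
for i in range(4):
    s=state();print(s['tool_pos'],s['wrist_force'].round(1));im=read_camera('side')
s,_=down((.516,-.2835,.1266),-57)"
```

```text
clock: 18.32
tool_pos: [0.5155, -0.2838, 0.1281]
orientation: [1.899, 0.55, -1.882]
wrist_force: [-1.9, 2.0, 9.6]
grip_width: 0.275
[ 0.5155 -0.2838  0.1281] [-1.9  2.   9.6]
[ 0.5154 -0.2838  0.1281] [-1.8  2.4 10.7]
[ 0.5155 -0.2838  0.1282] [-1.7  2.4 10.4]
[ 0.5155 -0.2838  0.1283] [-2.6  1.3 10.7]
clock 18.5167 pos [ 0.5155 -0.2838  0.1283] shift m [ 0.0005  0.0003 -0.0017] share [ 0.0006  0.0004 -0.0022] rot deg [ 0.4169  0.6451 -0.0035] share [ 0.0046  0.0072 -0.    ] F [-3.   1.5 10.4] grip 0.274 q [-0.59  0.05  1.88  0.    1.2   0.4 ]
```

```bash
python3 -m handwheel '[[-0.001,0.001,-0.006,0.004,0.006,0],[-0.001,0.001,-0.005,0.001,0.002,0],[-0.001,0.001,-0.005,0.001,0.001,0]]';python3 -c "
from tgt import *
F=[]
for i in range(6):
    s=state();F.append(s['wrist_force']);im=read_camera('side')
print(np.mean(F,0))
crop(im,270,80,90,110,6,'pics/s14.png');cv2.imwrite('pics/w14.png',read_camera('wrist'));t=read_camera('top');cv2.imwrite('pics/t14.png',t)
s,_=down((.516,-.2835,.1266),-57)"
```

```text
clock: 18.77
tool_pos: [0.5162, -0.2839, 0.1248]
orientation: [1.895, 0.556, -1.89]
wrist_force: [-4.7, 1.5, 12.1]
grip_width: 0.278
[-4.3709  1.5147 11.9368]
clock 19.1667 pos [ 0.5162 -0.2839  0.1249] shift m [-0.0002  0.0004  0.0017] share [-0.0002  0.0005  0.0021] rot deg [ 0.2103  0.2292 -0.0198] share [ 0.0023  0.0025 -0.0002] F [-3.   2.4 11.7] grip 0.277 q [-0.59  0.06  1.87 -0.    1.2   0.4 ]
```

View pics/s14.png

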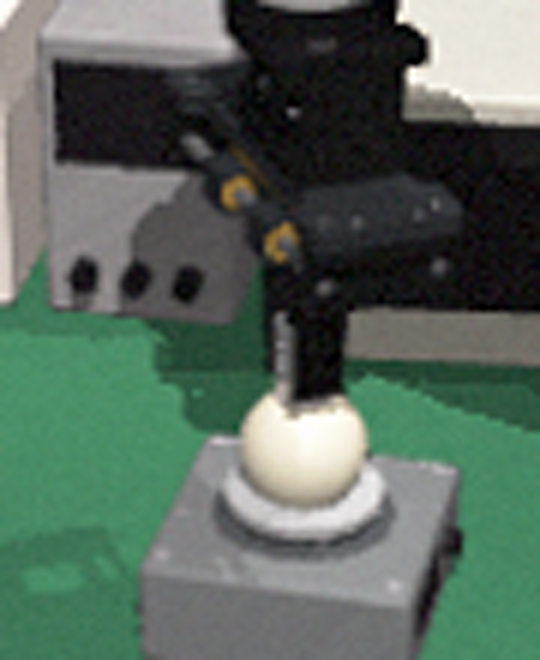

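View pics/w14.png

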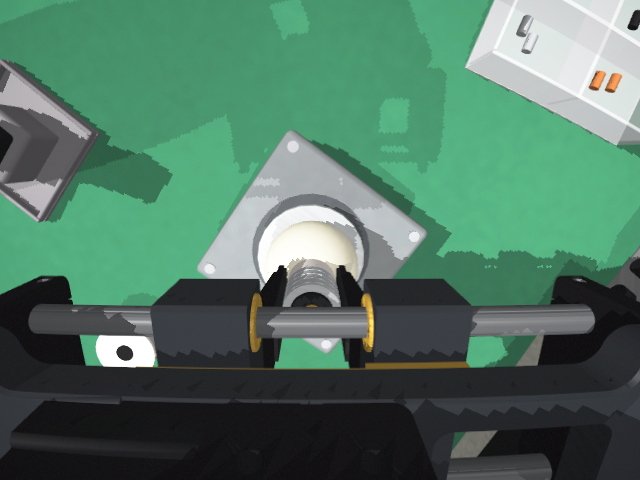

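Kinematics and force both give about 18.7 mm; easing back to about 17.

```bash
python3 -m handwheel '[[-0.001,0.001,-0.003,0.001,0.002,0]]';python3 -c "
from tgt import *
F=[]
for i in range(6):
    F.append(state()['wrist_force']);read_camera('side')
print(np.mean(F,0));s,_=down((.516,-.2835,.1266),-57)"
```

```text
clock: 19.25
tool_pos: [0.5162, -0.2839, 0.1254]
orientation: [1.894, 0.557, -1.891]
wrist_force: [-3.3, 1.7, 11.3]
grip_width: 0.278
[-4.1357  1.9789 11.7252]
clock 19.55 pos [ 0.5162 -0.2839  0.1255] shift m [-0.0002  0.0004  0.0011] share [-0.0003  0.0005  0.0014] rot deg [ 0.2221  0.1545 -0.0254] share [ 0.0025  0.0017 -0.0003] F [-4.3  1.2 12. ] grip 0.275 q [-0.59  0.06  1.87 -0.    1.2   0.4 ]
```

```bash
python3 -m handwheel '[[-0.001,0.001,-0.002,0.001,0.001,0]]';python3 -c "
from tgt import *
F=[]
for i in range(16):
    F.append(state()['wrist_force']);read_camera('side')
print(np.mean(F,0));s,_=down((.516,-.2835,.1266),-57)
cv2.imwrite('pics/s15.png',read_camera('side'))"
```

```text
clock: 19.63
tool_pos: [0.5162, -0.2839, 0.1267]
orientation: [1.894, 0.556, -1.891]
wrist_force: [-3.9, 1.5, 11.7]
grip_width: 0.278
[-4.0011  1.7352 11.3232]
clock 20.4333 pos [ 0.5162 -0.284   0.1268] shift m [-0.0002  0.0005 -0.0002] share [-0.0003  0.0006 -0.0003] rot deg [ 0.2342  0.1636 -0.0257] share [ 0.0026  0.0018 -0.0003] F [-3.6  1.7 10.3] grip 0.279 q [-0.59  0.06  1.87 -0.    1.21  0.4 ]
```

View pics/s15.png

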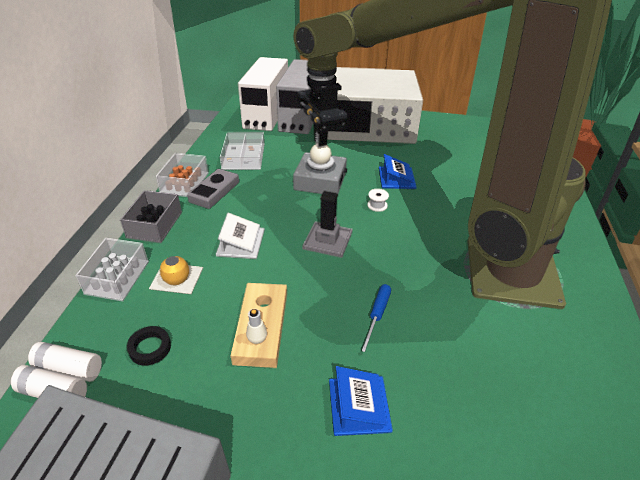

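The globe is upright in the ring, the wand stands in its tray, and the candle is in the rack. Travel comes out at 16.8 mm by kinematics and 17.2 mm by force, and it is steady. Handing in.

```bash
python3 -c "
from bench import *
print(sign_off())"
```

```text
the job is handed in; nothing more can be done
None
```

The job is done and handed in at about 20.5 s of the 64 s allowed. The hand-in gives no verdict, so these are my own checks.

- **Scan:** I held the wand on the label for about 2.5 s. By my measurements its aim was within about 1.5 mm of the label centre and 0.13° of square, with the window about 7 cm away. The wrist picture agreed, with head, bars and card all centred on the same column.
- **Wand return:** It went back upright near the middle of its tray, turned about 20° from how it started. It touched down with a force of about 13 N on the tray floor.
- **Globe lamp:** I gripped it by the neck and cap and pressed it gently into the ring. The press went briefly to about 18.7 mm before I eased it back. The last reading was 16.8 mm from the arm position and 17.2 mm from the push of about 12 N, and it stayed steady for 0.8 s. The tool leans about 0.3°, the grip was still on at hand-in, and the candle lamp was not touched.

**Disagreements:**
- The side camera puts the ring several millimetres off from the top and wrist views, so I used those two for its position.
- A sideways push of about 4 N remains on the lamp in the ring.
- The card's size in one wrist picture implied about 6 cm height. I used about 4 cm, as the brief says and as combining the three camera views gave.

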